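Fit the scale's pan and lay the cheese squarely on it

ROBOT

A 6-joint arm with a two-finger parallel gripper is mounted at the origin on a cart in front of the work surface, level with it; the furniture and walls round the work are solid. World frame = base frame: x ahead of the robot, y to its left, z up, the work surface at z = 0. Lengths are in m, angles in degrees, forces in N, time in s.
With the tool pointing down it reaches from about 0.35 to 0.725 m from the base axis. Payload 6 kg.
Tool frame: the origin (TCP) lies midway between the tips of the shut fingers; the grasp point (between the pads) lies 19 mm behind it; z points along the fingers, y is the line along which they close (so a half turn about z gives the same grasp; the last joint's range is limited). The gripper opens to 85 mm and grips with 20 to 120 N. Pads are 22 mm wide; open, the fingers measure 114 mm over their backs; the gripper's body (76 mm by 85 mm) begins 54 mm behind the grasp point. The pads swing forward as they close: fully open they stand 13 mm farther back than shut.
Start: joints at [-44.88, 2.303, 4.859, 0, -92.561, -19.12], TCP at [0.263, -0.539, 0.231] pointing down, gripper open.
Joint ranges: [-146.85, 146.85], [-73.84, 115.35], [-62.03, 85.46], [-188.31, 113.3], [-161.28, -10.13], [-171.36, 171.36]. Speed limits (degrees/s): [147.25, 147.25, 172.46, 180, 180, 180].

INTERFACE

Orientations are given as [roll, pitch, yaw] about the fixed x, y, z axes, in that order (R = Rz(yaw) Ry(pitch) Rx(roll)).
In Python, from bench import bot gives the robot as it stands. The module is installed in compiled form; this text tells all that it offers.
- The arm moves only by the tool send_rows, never from a script. Its argument "rows" is a list of rows, each an object of numbers: "wx", "wy", "wz": the turn, a rotation vector about the tool's x, y, z in units of 5 degrees (1.0 is 5 degrees); "tx", "ty", "tz": the shift along the tool's x, y, z in units of 40 mm (1.0 is 40 mm); "jaw": the opening in per cent of the stroke, from 0 (shut) to 100 (fully open). A call has 1 to 12 rows; each row is the pose to reach, as a shift and turn from the pose commanded when the call began, along the tool's axes at that moment; what a row does not reach only later rows make up. A row lasts 1/10 s, in which the tool goes at most 50 mm and 8.59 degrees, less where a joint would pass 70% of its speed; a pose out of reach is approached as far as the arm can. A call with a gripper value outside its range is refused whole. The fingers move at their own pace and stop on an object; the grip force is fixed at half the most. Time passes only in rows, so rows that repeat a pose let the fingers close. It gives the time, the measured TCP pose, the force, the opening and the grip force at its end, in the units of the state.
- bot.read_state(): the state, without advancing time (a new reading comes with each control period).
- bot.capture(name): name is "scene" or "side" or "wrist"; returns a dict with "pixels" (384x512x3 uint8, red, green, blue), "fx", "fy", "cx", "cy" (pixels), "world_to_cam" (4x4, takes a point from world to camera coordinates). Camera axes: x right, y down, z forward; pixel columns grow to the right and rows downward; lengths in m; the calibration is good to about 2 mm. A picture is of the moment at which its call begins. There is no depth.
- bot.sign_off(): hands the job in; it is judged then, once.
The state is a dict: "time": time; "qpos": joint angles; "joint_vel": joint speeds; "joint_torque": joint torques, N m; "tcp_pos": TCP position; "tcp_rot": TCP orientation; "ft_force": force on the tool from outside, world axes, zero at the start; "torque": the same for the moment, N m; "gripper_width": finger opening in m; "finger_force": force on a finger pad.
Only numpy, scipy, OpenCV 4.12 (cv2) and the standard library are available. Lean on these libraries where they do the work, as an engineer would, in place of code of your own. Each camera call takes 0.05 s, during which the arm holds its last target. There are 200 camera calls.

TASK

Fit the loose steel pan onto the portion scale, so that its two holes drop over the scale's two pins and it sits level and fully home. Then lay the cheese block down on its broad side, flat and centred on the pan, with no edge of it overhanging the pan. Leave the tin, the spice jar and the tub where they stand.

Things in the scene. Friction and masses are not known exactly. Their poses are not given: they have to be found in the camera images.
- scale: Portion scale, fixed to the counter: white body, top 36 mm above the counter, dark display and two buttons on the -x end (towards the robot). Origin on the counter under the centre of the pan support; the body reaches from x = -115 to +75 mm and y = -90 to +90 mm; z up. Its yaw is within 0.3 rad of zero.
- scale_seat (a point): Middle of the upper face of the scale's dark steel support plate (90 x 80 mm), 46 mm above the counter: the pan's origin lies here when home. Axes as the scale's. Two upright brass pins stand on the plate at x = -32 and +32 mm, y = 0: 10 mm diameter, 6.5 mm high, the upper 1 mm tapered to 8 mm.
- pan: Loose steel scale pan, 0.22 kg: plate 100 x 100 x 12 mm, right way up on the counter. Origin at the centre of the underside, z up. Its underside has two blind holes, 8 mm deep, 11.6 mm diameter, at x = -32 and +32 mm, y = 0; they fit the scale's pins either way round. Home when its underside lies on the support plate (upper face then 58 mm above the counter).
- pan_centre (a point): Centre of the pan's upper face, 12 mm above the pan's origin. Axes as the pan's: the face reaches 50 mm to each side in x and y.
- pan_lip (a point): Middle of the top edge of the pan's blue grip lip: a flat upright bar on the plate's -y edge, 9 mm thick (pan y from -50 to -59 mm), 56 mm long along x, its top 44 mm above the pan's underside (32 mm above the plate). It starts on the robot's right-hand side of the plate.
- cheese: Pale cheese block, rigid, 74 (its x) x 87 (its y) x 43 mm (its z), 0.16 to 0.3 kg. Origin at the centre of a broad 74 x 87 face, z pointing through the block to the other. It starts standing on a long narrow side (footprint 43 x 87 mm, 74 mm tall): x axis up, z axis roughly towards the robot. Laid flat, either broad face may be up, and it may lie either way round.
- cheese_centre (a point): Middle of the cheese block.
- cheese_edge0 (a point): Middle of the block's upright edge (when it lies flat) at its +37, +43.5 mm corner (block x, y), half-way through its thickness.
- cheese_edge1 (a point): Middle of the block's upright edge (when it lies flat) at its +37, -43.5 mm corner (block x, y), half-way through its thickness.
- cheese_edge2 (a point): Middle of the block's upright edge (when it lies flat) at its -37, +43.5 mm corner (block x, y), half-way through its thickness.
- cheese_edge3 (a point): Middle of the block's upright edge (when it lies flat) at its -37, -43.5 mm corner (block x, y), half-way through its thickness.
- tin: Loose food tin, 57 mm diameter, 72 mm high, standing to the left of the scale, at its far end; bystander. Origin under its centre.
- spice_jar: Loose spice jar with red cap, 45 mm diameter, 106 mm high, standing behind the scale; bystander. Origin under its centre.
- tub: Loose small white food tub with a picture of red fruit, 72 mm wide, 71 mm high, behind the pan's starting place; bystander. Origin under its centre.
Things that resemble listed ones, but are neither listed nor needed, are in the scene too. Leave any purple look-alike of the pan alone.

How it is judged (in metres and radians):
On the way, in this order (a step that is already met when the one before it is completed fails the run):
1. the pan sits home on the scale's pins, level, with the cheese not yet on it (horizontal distance between pan and scale_seat below 0.004 m and angle between the x axis of pan and the x axis of scale, either way round below 0.08 rad and angle between pan's own z axis and vertical below 0.03 rad and z of pan in the frame of scale_seat between -0.003 and 0.003 m and horizontal distance between cheese_centre and pan_centre above 0.12 m), for 0.2 s.
2. the cheese lies flat and centred on the pan, nothing overhanging (horizontal distance between pan and scale_seat below 0.004 m and angle between the x axis of pan and the x axis of scale, either way round below 0.08 rad and angle between pan's own z axis and vertical below 0.03 rad and z of pan in the frame of scale_seat between -0.003 and 0.003 m and angle between the z axis of cheese and the z axis of pan, either way round below 0.08 rad and horizontal distance between cheese_centre and pan_centre below 0.008 m and z of cheese_centre in the frame of pan_centre between 0.016 and 0.027 m and x of cheese_edge0 in the frame of pan_centre between -0.05 and 0.05 m and y of cheese_edge0 in the frame of pan_centre between -0.05 and 0.05 m and x of cheese_edge1 in the frame of pan_centre between -0.05 and 0.05 m and y of cheese_edge1 in the frame of pan_centre between -0.05 and 0.05 m and x of cheese_edge2 in the frame of pan_centre between -0.05 and 0.05 m and y of cheese_edge2 in the frame of pan_centre between -0.05 and 0.05 m and x of cheese_edge3 in the frame of pan_centre between -0.05 and 0.05 m and y of cheese_edge3 in the frame of pan_centre between -0.05 and 0.05 m), for 0.2 s.
At the end, for the whole second after the job is handed in: Pan home: origin within 4 mm sideways and 3 mm in height of the seat, level to 0.03 rad, square to 0.08 rad. Cheese on a broad face on the pan, flat to 0.08 rad, middle within 8 mm of the pan's centre (16 to 27 mm above its face), all four upright edges inside the plate. Both at rest (all of step 2 and linear speed of each of cheese, pan below 0.02 m/s and angular speed of cheese below 0.2 rad/s); the robot touches nothing.
It fails at once if the tin is moved more than 30 mm or tipped over (distance of tin from where it was at the start of the episode above 0.03 m or angle between tin's own z axis and vertical above 0.5 rad).
It fails at once if the spice jar is moved more than 30 mm or tipped over (distance of spice_jar from where it was at the start of the episode above 0.03 m or angle between spice_jar's own z axis and vertical above 0.5 rad).
It fails at once if the tub is moved more than 30 mm or tipped over (distance of tub from where it was at the start of the episode above 0.03 m or angle between tub's own z axis and vertical above 0.5 rad).
It also fails if it takes over 58 s, if anything falls off the work surface, if the arm or the gripper's body presses on something with over 40 N, if the wrist force passes 120 N, or if a joint passes its speed limit or range.

## Working session

There is one attempt and no reset: what is moved stays moved. The work goes in short steps, Python scripts to look and compute and a tool call to move; the robot and the scene stay as the last step left them, time stands still between calls to the robot, and variables do not carry over. Pictures are saved under pics/ and viewed, at most 10 in all, crops included, and the job is handed in when it is done.

Besides the shell and the picture viewer there is one more tool, called after "Call:" as name([rows], argument=value, ...), one row to a line, values as JSON. send_rows: Moves the arm, as the interface text tells. Its arguments: {"type":"object","properties":{"rows":{"type":"array"}},"required":["rows"]}

```bash
mkdir -p pics; cat > h.py <<'E'
import numpy as np, cv2
from bench import bot
def snap(cam,fn=None):
    c=bot.capture(cam)
    if fn: cv2.imwrite('pics/'+fn,cv2.cvtColor(c['pixels'],cv2.COLOR_RGB2BGR))
    return c
def proj(c,P):
    P=np.atleast_2d(P); W=np.array(c['world_to_cam']); q=P@W[:3,:3].T+W[:3,3]
    return np.c_[q[:,0]/q[:,2]*c['fx']+c['cx'],q[:,1]/q[:,2]*c['fy']+c['cy']]
def unproj(c,uv,z):
    W=np.array(c['world_to_cam']);R=W[:3,:3];o=-R.T@W[:3,3]
    uv=np.atleast_2d(np.array(uv,float)); d=np.c_[(uv[:,0]-c['cx'])/c['fx'],(uv[:,1]-c['cy'])/c['fy'],np.ones(len(uv))]@R
    return o+d*((z-o[2])/d[:,2])[:,None]
E
python3 - <<'E'
from h import *
a=snap('scene','s0.png');b=snap('side','d0.png')
for c in(a,b):
    W=np.array(c['world_to_cam']);print(c['fx'],c['cx'],c['cy'],(-W[:3,:3].T@W[:3,3]).round(3),W[2,:3].round(2))
A=cv2.imread('pics/s0.png');B=cv2.imread('pics/d0.png')
cv2.imwrite('pics/s0b.png',cv2.resize(A,(800,600),interpolation=cv2.INTER_CUBIC))
cv2.imwrite('pics/d0b.png',cv2.resize(B,(800,600),interpolation=cv2.INTER_CUBIC))
print(bot.read_state())
E
```

```text
467.4421753563353 259.3146990933368 204.56069274116854 [-0.115  0.879  0.901] [ 0.51 -0.62 -0.6 ]
457.6908828574692 259.3517780696012 192.03189857917292 [0.233 0.933 0.843] [ 0.27 -0.74 -0.61]
{'time': 0.1, 'qpos': array([-4.48783357e+01,  2.33506602e+00,  4.80810560e+00, -2.20488656e-02,
       -9.25625235e+01, -1.91189958e+01]), 'joint_vel': array([ 0.04954566,  0.00707063,  0.15771555,  0.02164145,  0.06794537,
       -0.01248868]), 'joint_torque': array([-4.06764506e-03, -3.69350946e+01,  3.48280549e+01,  6.95165768e+00,
       -4.56827824e-03, -8.36481689e-06]), 'tcp_pos': array([ 0.26296879, -0.53897094,  0.23038536]), 'tcp_rot': array([ 1.79908237e+02, -8.49543866e-03, -1.53996356e+02]), 'ft_force': array([-0.72201112, -0.12080175,  0.68940379]), 'torque': array([ 0.00360164,  0.03478968, -0.01478725]), 'finger_force': 0.0, 'gripper_width': 0.08561597777749526}
```

View pics/s0b.png

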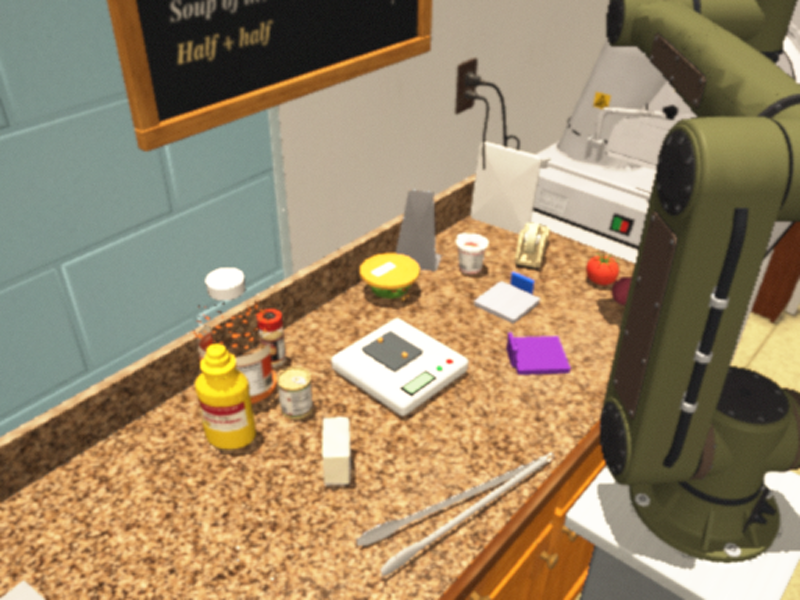

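View pics/d0b.png

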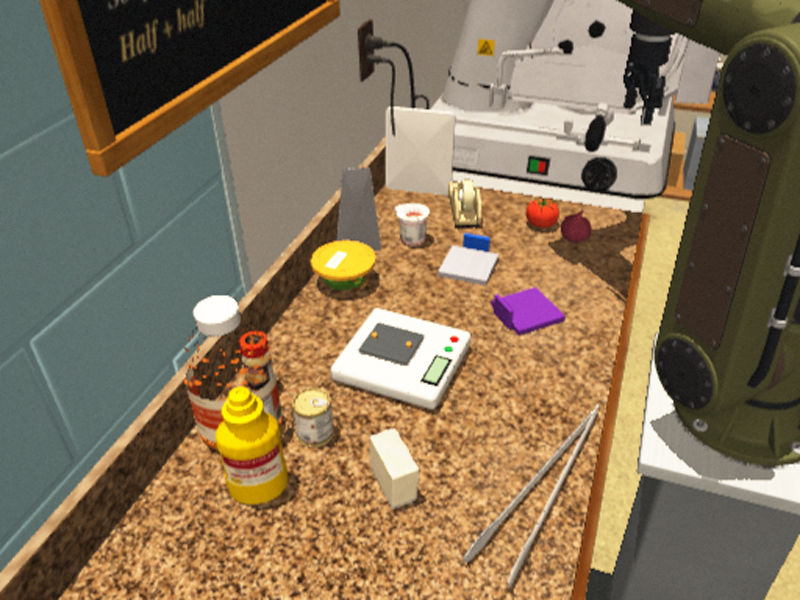

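```bash
python3 - <<'E'
from h import *
A=cv2.imread('pics/s0.png');B=cv2.imread('pics/d0.png')
def cr(I,x,y,s):return cv2.resize(I[y:y+int(s*.75),x:x+s],(400,300),interpolation=cv2.INTER_CUBIC)
cv2.imwrite('pics/c0.png',np.vstack([np.hstack([cr(B,205,190,100),cr(B,270,140,80)]),np.hstack([cr(B,220,265,80),cr(A,290,165,80)])]))
E
```

```text
(no output)
```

View pics/c0.png

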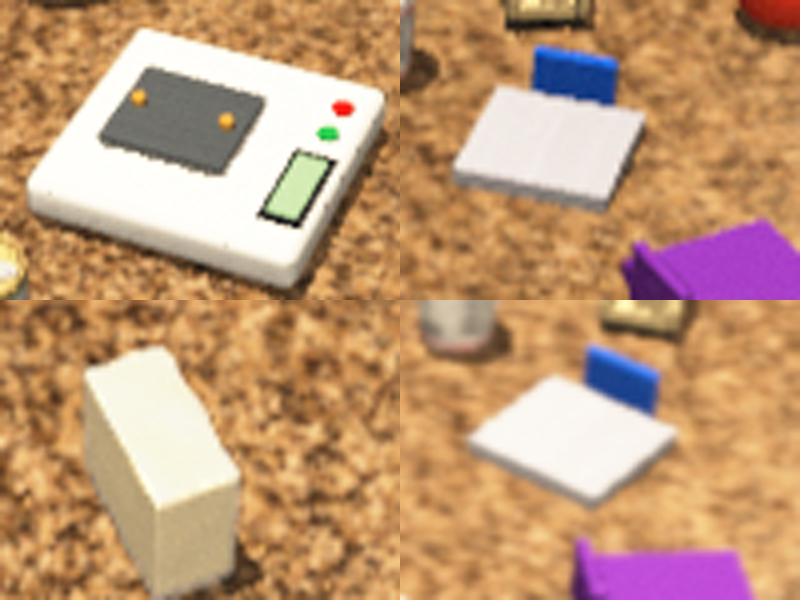

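```bash
python3 - <<'E'
from h import *
c=bot.capture('side')
S=lambda L,ox,oy,k,sx,sy:[(ox+(x-sx)/k,oy+(y-sy)/k) for x,y in L]
def rep(n,L,z):
    P=unproj(c,L,z);print(n,P[:,:2].round(4).tolist(),'mean',P.mean(0).round(4),'edges',[np.round(np.linalg.norm(P[i]-P[i-1]),3) for i in range(len(P))],'ang',[np.round(np.degrees(np.arctan2(*(P[i]-P[i-1])[[1,0]])),1) for i in range(len(P))])
rep('pins',S([(139,96),(227,120)],205,190,4,0,0),.050)
rep('plate',S([(150,67),(265,96),(220,173),(99,136)],205,190,4,0,0),.046)
rep('pan',S([(502,87),(645,113),(603,200),(455,173)],270,140,5,400,0),.012)
rep('lip',S([(538,47),(617,57)],270,140,5,400,0),.044)
rep('cheese',S([(85,373),(165,348),(238,475),(155,505)],220,265,5,0,300),.074)
rep('tin',[(313/1.5625,402/1.5625)],.072)
rep('jar',[(254/1.5625,340/1.5625)],.106)
rep('tub',[(412/1.5625,212/1.5625)],.071)
rep('purple',[(528/1.5625,310/1.5625)],.012)
E
```

```text
pins [[0.6065, 0.0731], [0.5426, 0.0769]] mean [0.5745 0.075  0.05  ] edges [np.float64(0.064), np.float64(0.064)] ang [np.float64(-3.4), np.float64(176.6)]
plate [[0.6126, 0.0377], [0.5282, 0.0411], [0.5312, 0.1225], [0.6182, 0.1149]] mean [0.5726 0.0791 0.046 ] edges [np.float64(0.077), np.float64(0.084), np.float64(0.081), np.float64(0.087)] ang [np.float64(-94.2), np.float64(177.7), np.float64(87.9), np.float64(-5.0)]
pan [[0.5729, -0.2905], [0.4764, -0.291], [0.4778, -0.1893], [0.5726, -0.1872]] mean [ 0.5249 -0.2395  0.012 ] edges [np.float64(0.103), np.float64(0.096), np.float64(0.102), np.float64(0.095)] ang [np.float64(-89.8), np.float64(-179.7), np.float64(89.2), np.float64(1.3)]
lip [[0.5512, -0.2963], [0.4997, -0.3011]] mean [ 0.5254 -0.2987  0.044 ] edges [np.float64(0.052), np.float64(0.052)] ang [np.float64(5.3), np.float64(-174.7)]
cheese [[0.5182, 0.3091], [0.4899, 0.2837], [0.436, 0.3403], [0.4635, 0.3665]] mean [0.4769 0.3249 0.074 ] edges [np.float64(0.079), np.float64(0.038), np.float64(0.078), np.float64(0.038)] ang [np.float64(-46.5), np.float64(-138.1), np.float64(133.6), np.float64(43.6)]
tin [[0.6255, 0.272]] mean [0.6255 0.272  0.072 ] edges [np.float64(0.0)] ang [np.float64(0.0)]
jar [[0.7556, 0.2087]] mean [0.7556 0.2087 0.106 ] edges [np.float64(0.0)] ang [np.float64(0.0)]
tub [[0.6693, -0.3001]] mean [ 0.6693 -0.3001  0.071 ] edges [np.float64(0.0)] ang [np.float64(0.0)]
purple [[0.3794, -0.1267]] mean [ 0.3794 -0.1267  0.012 ] edges [np.float64(0.0)] ang [np.float64(0.0)]
```

```bash
cat >> h.py <<'E'
from scipy.spatial.transform import Rotation as Ro
def plan(pos,rpy):
    s=bot.read_state();R=Ro.from_euler('xyz',s['tcp_rot'],degrees=True)
    t=R.inv().apply(np.array(pos)-s['tcp_pos'])/.04
    w=np.degrees((R.inv()*Ro.from_euler('xyz',rpy,degrees=True)).as_rotvec())/5
    print('t',t.round(3),'w',w.round(3),'time',s['time'],'pos',s['tcp_pos'].round(4),s['tcp_rot'].round(2),'F',s['ft_force'].round(1),s['gripper_width'])
E
python3 -c "
from h import *
plan([.525,-.297,.17],[180,0,180])"
```

```text
t [-8.541  2.564  1.515] w [ 1.500e-02 -5.000e-03  5.201e+00] time 0.15 pos [ 0.263  -0.539   0.2305] [ 1.7992e+02 -1.0000e-02 -1.5400e+02] F [-0.   0.6 -0.2] 0.08546890990716506
```

Call:
send_rows([
  {"tx": -8.54,"ty": 2.56,"tz": 1.5,"wz": 5.2,"jaw": 60},
  {"tx": -8.54,"ty": 2.56,"tz": 1.5,"wz": 5.2,"jaw": 60},
  {"tx": -8.54,"ty": 2.56,"tz": 1.5,"wz": 5.2,"jaw": 60},
  {"tx": -8.54,"ty": 2.56,"tz": 1.5,"wz": 5.2,"jaw": 60},
  {"tx": -8.54,"ty": 2.56,"tz": 1.5,"wz": 5.2,"jaw": 60},
  {"tx": -8.54,"ty": 2.56,"tz": 1.5,"wz": 5.2,"jaw": 60},
  {"tx": -8.54,"ty": 2.56,"tz": 1.5,"wz": 5.2,"jaw": 60},
  {"tx": -8.54,"ty": 2.56,"tz": 1.5,"wz": 5.2,"jaw": 60},
  {"tx": -8.54,"ty": 2.56,"tz": 1.5,"wz": 5.2,"jaw": 60},
  {"tx": -8.54,"ty": 2.56,"tz": 1.5,"wz": 5.2,"jaw": 60},
  {"tx": -8.54,"ty": 2.56,"tz": 1.5,"wz": 5.2,"jaw": 60},
  {"tx": -8.54,"ty": 2.56,"tz": 1.5,"wz": 5.2,"jaw": 60},
])

```text
schema error: expected keys wx, wy, wz, tx, ty, tz, jaw
```

```bash
python3 - <<'E'
from h import *
c=snap('wrist','w1.png')
print(c['fx'],c['cx'],c['cy'],np.array(c['world_to_cam']).round(3))
plan([.525,-.297,.17],[180,0,180])
# blue lip segmentation
hsv=cv2.cvtColor(c['pixels'],cv2.COLOR_RGB2HSV)
m=cv2.inRange(hsv,(105,150,60),(125,255,255));n,l,st,ce=cv2.connectedComponentsWithStats(m);print(st[1:][st[1:,4]>60])
print(proj(c,[[.525,-.2945,.044],[.525,-.24,.012]]))
E
```

```text
301.13854212722913 260.79264531644367 191.1129306391518 [[-0.437  0.899  0.002  0.599]
 [ 0.857  0.416  0.303 -0.04 ]
 [ 0.272  0.134 -0.953  0.38 ]
 [ 0.     0.     0.     1.   ]]
t [-8.54   2.566  1.519] w [ 1.200e-02 -4.000e-03  5.201e+00] time 0.2 pos [ 0.263  -0.5391  0.2307] [ 1.7994e+02 -1.0000e-02 -1.5400e+02] F [-0.2  0.8  0.4] 0.08555705930670297
[]
[[331.99610396 396.61158499]
 [357.14087044 388.54677802]]
```

View pics/w1.png

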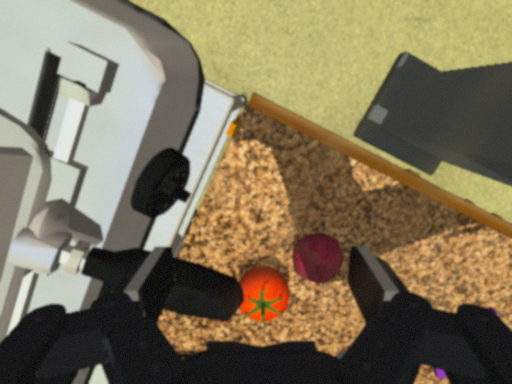

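Call:
send_rows([
  {"tx": -8.54,"ty": 2.56,"tz": 1.5,"wx": 0,"wy": 0,"wz": 5.2,"jaw": 60},
  {"tx": -8.54,"ty": 2.56,"tz": 1.5,"wx": 0,"wy": 0,"wz": 5.2,"jaw": 60},
  {"tx": -8.54,"ty": 2.56,"tz": 1.5,"wx": 0,"wy": 0,"wz": 5.2,"jaw": 60},
  {"tx": -8.54,"ty": 2.56,"tz": 1.5,"wx": 0,"wy": 0,"wz": 5.2,"jaw": 60},
  {"tx": -8.54,"ty": 2.56,"tz": 1.5,"wx": 0,"wy": 0,"wz": 5.2,"jaw": 60},
  {"tx": -8.54,"ty": 2.56,"tz": 1.5,"wx": 0,"wy": 0,"wz": 5.2,"jaw": 60},
  {"tx": -8.54,"ty": 2.56,"tz": 1.5,"wx": 0,"wy": 0,"wz": 5.2,"jaw": 60},
  {"tx": -8.54,"ty": 2.56,"tz": 1.5,"wx": 0,"wy": 0,"wz": 5.2,"jaw": 60},
  {"tx": -8.54,"ty": 2.56,"tz": 1.5,"wx": 0,"wy": 0,"wz": 5.2,"jaw": 60},
  {"tx": -8.54,"ty": 2.56,"tz": 1.5,"wx": 0,"wy": 0,"wz": 5.2,"jaw": 60},
  {"tx": -8.54,"ty": 2.56,"tz": 1.5,"wx": 0,"wy": 0,"wz": 5.2,"jaw": 60},
])

```text
time: 1.3
tcp_pos: [0.5247, -0.2982, 0.1716]
tcp_rot: [-180.0, 0.0, 180.0]
ft_force: [0.1, -0.1, -0.0]
gripper_width: 0.0513
finger_force: 0.0
```

```bash
python3 - <<'E'
from h import *
c=snap('wrist','w2.png')
plan([.525,-.297,.17],[180,0,180])
hsv=cv2.cvtColor(c['pixels'],cv2.COLOR_RGB2HSV)
m=cv2.inRange(hsv,(105,150,60),(125,255,255));n,l,st,ce=cv2.connectedComponentsWithStats(m);print(st[1:][st[1:,4]>60])
print(proj(c,[[.525,-.2945,.044],[.525,-.24,.012]]))
E
```

```text
t [-0.01   0.033  0.043] w [-0.003  0.005 -0.014] time 1.35 pos [ 0.5246 -0.2983  0.1717] [-1.7998e+02  2.0000e-02  1.7993e+02] F [ 0.2 -0.1  0.1] 0.051441198891817135
[[255 150   8  62 422]]
[[264.43847547 183.98004753]
 [316.70355213 175.18117982]]
```

View pics/w2.png

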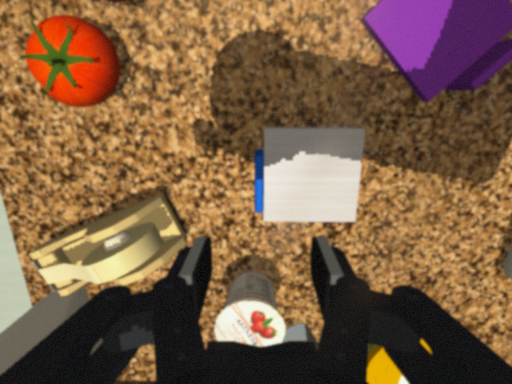

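```bash
python3 - <<'E'
from h import *
c=bot.capture('wrist')
P=unproj(c,[(263,127),(365,127),(357,222),(263,222)],.012);print(P.round(4),P.mean(0))
P=unproj(c,[(255,150),(263,150),(255,212),(263,212)],.044);print(P.round(4),P.mean(0))
# subpixel blue mask columns per row
hsv=cv2.cvtColor(c['pixels'],cv2.COLOR_RGB2HSV);m=cv2.inRange(hsv,(105,150,60),(125,255,255))
print(cv2.minAreaRect(cv2.findNonZero(m)))
w=((c['pixels'].min(2).astype(int)>150)&(hsv[...,1]<40)).astype(np.uint8);w[:120]=0;w[230:]=0
n,l,st,ce=cv2.connectedComponentsWithStats(w);i=1+st[1:,4].argmax();print(st[i],cv2.minAreaRect(cv2.findNonZero((l==i).astype(np.uint8))))
plan([.525,-.2955,.018],[180,0,180])
E
```

```text
[[ 0.4758 -0.2958  0.012 ]
 [ 0.4761 -0.1951  0.012 ]
 [ 0.5778 -0.1934  0.012 ]
 [ 0.5775 -0.2958  0.012 ]] [ 0.52678731 -0.24503332  0.012     ]
[[ 0.493  -0.3032  0.044 ]
 [ 0.493  -0.296   0.044 ]
 [ 0.5531 -0.3037  0.044 ]
 [ 0.5531 -0.296   0.044 ]] [ 0.52305479 -0.29974282  0.044     ]
((258.5, 180.5), (61.0, 7.0), 90.0)
[ 263  151   98   71 6008] ((311.55328369140625, 186.10116577148438), (95.97630310058594, 69.84942626953125), 1.2730300426483154)
t [-0.009  0.073  3.844] w [-0.002  0.006 -0.016] time 1.4 pos [ 0.5246 -0.2984  0.1717] [-1.7999e+02  3.0000e-02  1.7992e+02] F [-0.  -0.  -0.4] 0.050753102346875405
```

Call:
send_rows([
  {"tx": 0,"ty": -0.02,"tz": 1,"wx": 0,"wy": 0,"wz": 0,"jaw": 50},
  {"tx": 0,"ty": -0.02,"tz": 2,"wx": 0,"wy": 0,"wz": 0,"jaw": 50},
  {"tx": 0,"ty": -0.02,"tz": 3,"wx": 0,"wy": 0,"wz": 0,"jaw": 50},
  {"tx": 0,"ty": -0.02,"tz": 3.6,"wx": 0,"wy": 0,"wz": 0,"jaw": 50},
  {"tx": 0,"ty": -0.02,"tz": 3.85,"wx": 0,"wy": 0,"wz": 0,"jaw": 40},
  {"tx": 0,"ty": -0.02,"tz": 3.85,"wx": 0,"wy": 0,"wz": 0,"jaw": 20},
  {"tx": 0,"ty": -0.02,"tz": 3.85,"wx": 0,"wy": 0,"wz": 0,"jaw": 0},
  {"tx": 0,"ty": -0.02,"tz": 3.85,"wx": 0,"wy": 0,"wz": 0,"jaw": 0},
  {"tx": 0,"ty": -0.02,"tz": 3.85,"wx": 0,"wy": 0,"wz": 0,"jaw": 0},
  {"tx": 0,"ty": -0.02,"tz": 3.85,"wx": 0,"wy": 0,"wz": 0,"jaw": 0},
  {"tx": 0,"ty": -0.02,"tz": 3.85,"wx": 0,"wy": 0,"wz": 0,"jaw": 0},
  {"tx": 0,"ty": -0.02,"tz": 3.85,"wx": 0,"wy": 0,"wz": 0,"jaw": 0},
])

```text
time: 2.6
tcp_pos: [0.526, -0.2986, 0.019]
tcp_rot: [-179.9, 0.1, -180.0]
ft_force: [-0.6, 0.3, 5.1]
gripper_width: 0.0081
finger_force: 61.9
```

Call:
send_rows([
  {"tx": 0,"ty": 0,"tz": 0,"wx": 0,"wy": 0,"wz": 0,"jaw": 0},
  {"tx": 0,"ty": 0,"tz": -0.3,"wx": 0,"wy": 0,"wz": 0,"jaw": 0},
  {"tx": 0,"ty": 0,"tz": -1,"wx": 0,"wy": 0,"wz": 0,"jaw": 0},
  {"tx": 0,"ty": 0,"tz": -2,"wx": 0,"wy": 0,"wz": 0,"jaw": 0},
  {"tx": 0,"ty": 0,"tz": -3,"wx": 0,"wy": 0,"wz": 0,"jaw": 0},
  {"tx": 0,"ty": 0,"tz": -3,"wx": 0,"wy": 0,"wz": 0,"jaw": 0},
  {"tx": 0,"ty": 0,"tz": -3,"wx": 0,"wy": 0,"wz": 0,"jaw": 0},
])

```text
time: 3.3
tcp_pos: [0.5255, -0.298, 0.1383]
tcp_rot: [180.0, 0.1, -180.0]
ft_force: [-0.2, -0.2, -2.8]
gripper_width: 0.0078
finger_force: 60.7
```

```bash
python3 - <<'E'
from h import *
c=snap('wrist','w3.png');d=snap('side','d3.png')
A=cv2.cvtColor(c['pixels'],cv2.COLOR_RGB2BGR)
B=cv2.cvtColor(d['pixels'],cv2.COLOR_RGB2BGR)
p=proj(d,[.525,-.245,.14])[0].astype(int);print(p)
x,y=max(0,p[0]-80),max(0,p[1]-60)
cv2.imwrite('pics/c3.png',np.vstack([cv2.resize(A,(400,300)),cv2.resize(B[y:y+120,x:x+160],(400,300),interpolation=cv2.INTER_CUBIC)]));print(x,y)
plan([.5737,.0216,.16],[180,0,176.6])
E
```

```text
[302 132]
222 72
t [-1.23   7.983 -0.601] w [ 0.018 -0.029  0.68 ] time 3.4 pos [ 0.5244 -0.2977  0.1356] [ 1.7991e+02 -1.4000e-01 -1.8000e+02] F [-0.6  0.8 -2.9] 0.007359630301082466
```

View pics/c3.png

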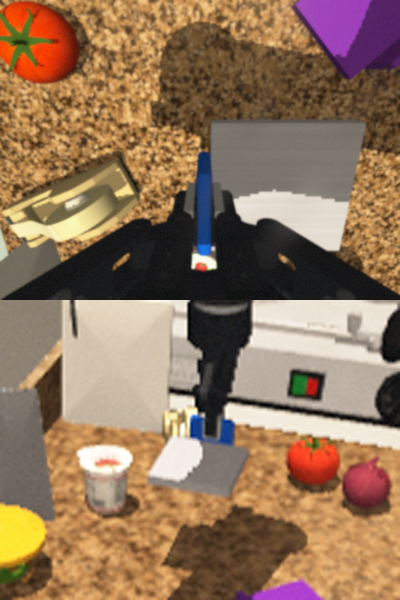

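```bash
python3 - <<'E'
from h import *
plan([.48,-.03,.2],[180,0,90]); print(bot.read_state()['qpos'])
E
```

```text
t [ 1.115  6.695 -1.597] w [-8.0e-03 -3.7e-02  1.8e+01] time 3.4 pos [ 0.5244 -0.2977  0.1356] [ 1.7991e+02 -1.4000e-01 -1.8000e+02] F [-0.6  0.8 -2.9] 0.007359630301082466
[-1.06042041e+01  3.49047658e+00 -3.85163492e+00 -6.50392248e-02
 -8.28145617e+01 -7.93875734e+01]
```

```bash
python3 - <<'E'
from h import *
plan([.56,.18,.2],[180,0,-90])
E
```

```text
t [-0.885 11.945 -1.594] w [ 3.7e-02 -8.0e-03 -1.8e+01] time 3.4 pos [ 0.5244 -0.2977  0.1356] [ 1.7991e+02 -1.4000e-01 -1.8000e+02] F [-0.6  0.8 -2.9] 0.007359630301082466
```

Call:
send_rows([
  {"tx": -0.05,"ty": 0.5,"tz": -0.7,"wx": 0,"wy": 0,"wz": -0.8,"jaw": 0},
  {"tx": -0.1,"ty": 1.4,"tz": -1.3,"wx": 0,"wy": 0,"wz": -2.1,"jaw": 0},
  {"tx": -0.2,"ty": 2.4,"tz": -1.6,"wx": 0,"wy": 0,"wz": -3.6,"jaw": 0},
  {"tx": -0.3,"ty": 3.4,"tz": -1.6,"wx": 0,"wy": 0,"wz": -5.1,"jaw": 0},
  {"tx": -0.4,"ty": 4.4,"tz": -1.6,"wx": 0,"wy": 0,"wz": -6.6,"jaw": 0},
  {"tx": -0.5,"ty": 5.4,"tz": -1.6,"wx": 0,"wy": 0,"wz": -8.1,"jaw": 0},
  {"tx": -0.5,"ty": 6.4,"tz": -1.6,"wx": 0,"wy": 0,"wz": -9.6,"jaw": 0},
  {"tx": -0.6,"ty": 7.4,"tz": -1.6,"wx": 0,"wy": 0,"wz": -11.1,"jaw": 0},
  {"tx": -0.7,"ty": 8.4,"tz": -1.6,"wx": 0,"wy": 0,"wz": -12.6,"jaw": 0},
  {"tx": -0.8,"ty": 9.4,"tz": -1.6,"wx": 0,"wy": 0,"wz": -14.1,"jaw": 0},
  {"tx": -0.8,"ty": 10.2,"tz": -1.6,"wx": 0,"wy": 0,"wz": -15.4,"jaw": 0},
  {"tx": -0.85,"ty": 10.8,"tz": -1.6,"wx": 0,"wy": 0,"wz": -16.5,"jaw": 0},
])

```text
time: 4.6
tcp_pos: [0.5582, 0.1357, 0.1991]
tcp_rot: [179.8, -0.1, -97.2]
ft_force: [1.1, -0.0, -2.4]
gripper_width: 0.0081
finger_force: 60.7
```

```bash
python3 - <<'E'
from h import *
plan([.56,.18,.2],[180,0,-90])
E
```

```text
t [-1.105  0.094 -0.023] w [ 0.037 -0.015 -1.432] time 4.6 pos [0.5582 0.1357 0.1991] [ 1.7982e+02 -9.0000e-02 -9.7160e+01] F [ 1.1 -0.  -2.4] 0.008060182198247761
```

Call:
send_rows([
  {"tx": -0.4,"ty": 0.05,"tz": 0,"wx": 0,"wy": 0,"wz": -0.7,"jaw": 0},
  {"tx": -0.9,"ty": 0.09,"tz": 0,"wx": 0,"wy": 0,"wz": -1.2,"jaw": 0},
  {"tx": -1.1,"ty": 0.09,"tz": 0,"wx": 0,"wy": 0,"wz": -1.43,"jaw": 0},
  {"tx": -1.1,"ty": 0.09,"tz": 0,"wx": 0,"wy": 0,"wz": -1.43,"jaw": 0},
  {"tx": -1.1,"ty": 0.09,"tz": 0,"wx": 0,"wy": 0,"wz": -1.43,"jaw": 0},
])

```text
time: 5.1
tcp_pos: [0.5613, 0.1774, 0.201]
tcp_rot: [180.0, -0.0, -90.4]
ft_force: [-0.5, -0.3, -2.3]
gripper_width: 0.0078
finger_force: 60.7
```

```bash
python3 - <<'E'
from h import *
c=snap('wrist','w4.png')
A=cv2.cvtColor(c['pixels'],cv2.COLOR_RGB2BGR)
cv2.imwrite('pics/w4b.png',cv2.resize(A,(800,600),interpolation=cv2.INTER_CUBIC))
hsv=cv2.cvtColor(c['pixels'],cv2.COLOR_RGB2HSV)
m=cv2.inRange(hsv,(8,150,150),(25,255,255));n,l,st,ce=cv2.connectedComponentsWithStats(m)
print([(st[i],ce[i].round(1),unproj(c,ce[i],.0525).round(4)) for i in range(1,n) if st[i,4]>8])
print(proj(c,[[.5426,.0769,.0525],[.6065,.0731,.0525]]))
plan([.56,.18,.2],[180,0,-90])
E
```

```text
[(array([ 37,   0,  34,  23, 229], dtype=int32), array([51.7,  8.8]), array([[0.7366, 0.0286, 0.0525]])), (array([62,  0, 17, 10, 69], dtype=int32), array([70.5,  2.9]), array([[0.7198, 0.0243, 0.0525]])), (array([85,  0,  7,  9, 26], dtype=int32), array([87.2,  4.3]), array([[0.7059, 0.0255, 0.0525]])), (array([ 96,   0,  32,  17, 193], dtype=int32), array([113.4,   9.6]), array([[0.6843, 0.0296, 0.0525]])), (array([140,   0,   5,   4,  10], dtype=int32), array([142. ,   0.9]), array([[0.6592, 0.0234, 0.0525]])), (array([464,   0,  14,  17,  30], dtype=int32), array([470.4,   9.6]), array([[0.3805, 0.0321, 0.0525]])), (array([134,   2,   4,   5,  11], dtype=int32), array([135.1,   4.3]), array([[0.6654, 0.0258, 0.0525]])), (array([460,   4,   6,   6,  18], dtype=int32), array([462.5,   6.1]), array([[0.3877, 0.0295, 0.0525]])), (array([495,   4,   9,   6,  18], dtype=int32), array([498.3,   6.7]), array([[0.3572, 0.0301, 0.0525]])), (array([11,  6,  4,  5, 10], dtype=int32), array([12.5,  8.1]), array([[0.7698, 0.0278, 0.0525]])), (array([152,   6,  13,  14,  53], dtype=int32), arra
[... 18545 characters left out ...]
.4, 333.2]), array([[0.5659, 0.3707, 0.0525]])), (array([483, 337,   6,   9,  13], dtype=int32), array([486. , 341.2]), array([[0.2902, 0.3852, 0.0525]])), (array([257, 338,   8,   7,  22], dtype=int32), array([261.1, 340.8]), array([[0.5615, 0.382 , 0.0525]])), (array([ 14, 342,  14,  14, 119], dtype=int32), array([ 20.8, 347.9]), array([[0.8536, 0.3901, 0.0525]])), (array([492, 344,   8,  12,  49], dtype=int32), array([496. , 349.6]), array([[0.2752, 0.3981, 0.0525]]))]
[[279.4702849   67.93534101]
 [208.02968631  64.00773931]]
t [-0.07   0.035  0.03 ] w [ 0.003 -0.003 -0.085] time 5.15 pos [0.5614 0.1772 0.2012] [ 1.7998e+02 -2.0000e-02 -9.0420e+01] F [ 0.4 -0.9 -2.1] 0.008040838697704679
```

View pics/w4b.png

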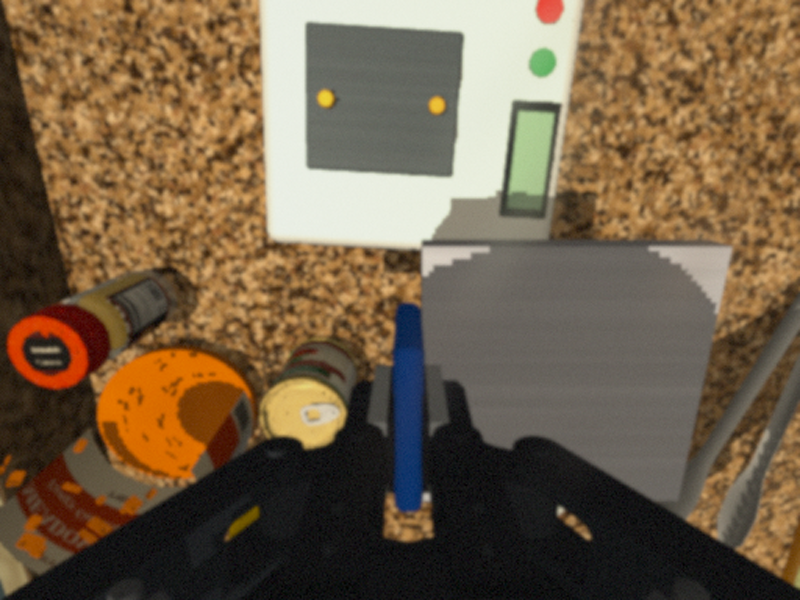

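```bash
python3 - <<'E'
from h import *
c=bot.capture('wrist')
s=bot.read_state();R=Ro.from_euler('xyz',s['tcp_rot'],degrees=True)
uv=[(270.7,158),(467.8,158),(438.4,320)]
for z in (.190,.194,.198):
    P=unproj(c,uv,z);Q=R.inv().apply(P-s['tcp_pos']);print(z,Q.round(4).tolist(),np.linalg.norm(P[0]-P[1]).round(4),np.linalg.norm(P[2]-P[1]).round(4))
P=unproj(c,[(408/1.5625,305/1.5625),(408/1.5625,510/1.5625)],.226);print(R.inv().apply(P-s['tcp_pos']).round(4))
E
```

```text
0.19 [[0.0463, 0.0062, 0.0114], [0.0461, 0.1083, 0.0114], [-0.0559, 0.1112, 0.0114]] 0.1021 0.102
0.194 [[0.0471, 0.0061, 0.0074], [0.0469, 0.1055, 0.0074], [-0.0524, 0.1083, 0.0074]] 0.0994 0.0994
0.198 [[0.0479, 0.0059, 0.0034], [0.0477, 0.1027, 0.0034], [-0.0489, 0.1055, 0.0034]] 0.0968 0.0967
[[ 0.038   0.0012 -0.0246]
 [-0.0283  0.0011 -0.0246]]
```

```bash
python3 - <<'E'
from h import *
plan([.5687,.0201,.12],[180,0,176.4])
E
```

```text
t [ 3.923 -0.212  2.034] w [-0.0000e+00 -1.0000e-03  1.8634e+01] time 5.2 pos [0.5614 0.1771 0.2014] [180.    -0.   -90.43] F [ 0.9 -0.4 -1.1] 0.008081580499135009
```

Call:
send_rows([
  {"tx": 0.2,"ty": 0,"tz": 0,"wx": 0,"wy": 0,"wz": 0.8,"jaw": 0},
  {"tx": 0.6,"ty": 0,"tz": 0,"wx": 0,"wy": 0,"wz": 2.2,"jaw": 0},
  {"tx": 1.0,"ty": -0.1,"tz": 0,"wx": 0,"wy": 0,"wz": 3.8,"jaw": 0},
  {"tx": 1.4,"ty": -0.1,"tz": 0,"wx": 0,"wy": 0,"wz": 5.4,"jaw": 0},
  {"tx": 1.8,"ty": -0.1,"tz": 0,"wx": 0,"wy": 0,"wz": 7,"jaw": 0},
  {"tx": 2.2,"ty": -0.1,"tz": 0,"wx": 0,"wy": 0,"wz": 8.6,"jaw": 0},
  {"tx": 2.5,"ty": -0.1,"tz": 0,"wx": 0,"wy": 0,"wz": 10.2,"jaw": 0},
  {"tx": 2.8,"ty": -0.1,"tz": 0,"wx": 0,"wy": 0,"wz": 11.8,"jaw": 0},
  {"tx": 3.1,"ty": -0.1,"tz": 0,"wx": 0,"wy": 0,"wz": 13.4,"jaw": 0},
  {"tx": 3.4,"ty": -0.2,"tz": 0,"wx": 0,"wy": 0,"wz": 15,"jaw": 0},
  {"tx": 3.7,"ty": -0.2,"tz": 0.4,"wx": 0,"wy": 0,"wz": 16.5,"jaw": 0},
  {"tx": 3.9,"ty": -0.21,"tz": 0.9,"wx": 0,"wy": 0,"wz": 17.6,"jaw": 0},
])

```text
time: 6.4
tcp_pos: [0.5692, 0.0203, 0.1663]
tcp_rot: [180.0, 0.1, -178.7]
ft_force: [0.1, 0.9, -2.1]
gripper_width: 0.0079
finger_force: 60.7
```

```bash
python3 - <<'E'
from h import *
plan([.5687,.0201,.100],[180,0,176.4])
E
```

```text
t [ 0.017 -0.007  1.656] w [0.007 0.029 0.972] time 6.4 pos [0.5692 0.0203 0.1663] [ 1.7997e+02  1.5000e-01 -1.7874e+02] F [ 0.1  0.9 -2.1] 0.00790010133049433
```

Call:
send_rows([
  {"tx": 0,"ty": 0,"tz": 0.4,"wx": 0,"wy": 0,"wz": 0.9,"jaw": 0},
  {"tx": 0.01,"ty": 0,"tz": 1.1,"wx": 0,"wy": 0,"wz": 0.97,"jaw": 0},
  {"tx": 0.01,"ty": 0,"tz": 1.5,"wx": 0,"wy": 0,"wz": 0.97,"jaw": 0},
  {"tx": 0.01,"ty": 0,"tz": 1.65,"wx": 0,"wy": 0,"wz": 0.97,"jaw": 0},
  {"tx": 0.01,"ty": 0,"tz": 1.65,"wx": 0,"wy": 0,"wz": 0.97,"jaw": 0},
  {"tx": 0.01,"ty": 0,"tz": 1.65,"wx": 0,"wy": 0,"wz": 0.97,"jaw": 0},
])

```text
time: 7.0
tcp_pos: [0.5691, 0.0217, 0.1007]
tcp_rot: [180.0, 0.1, 176.8]
ft_force: [0.4, 0.9, -1.8]
gripper_width: 0.0079
finger_force: 60.7
```

```bash
python3 - <<'E'
from h import *
d=snap('side','d5.png');a=snap('scene','a5.png')
# overlay predicted pan corners
cs=[]
C=np.array([.5746,.0745]);R=Ro.from_euler('z',-3.6,degrees=True).as_matrix()
loc=[[50,50,12],[50,-50,12],[-50,-50,12],[-50,50,12],[50,50,0],[-50,50,0],[-50,-50,0],[28,-50,44],[-28,-50,44],[28,-59,44],[-28,-59,44]]
z0=.1003-.0187
W=np.array(loc)/1000@R.T+[C[0],C[1],z0]
out=[]
for c,n in((d,'s'),(a,'c')):
    I=cv2.cvtColor(c['pixels'],cv2.COLOR_RGB2BGR);p=proj(c,W);m=p.mean(0).astype(int)
    x,y=m[0]-50,m[1]-50;k=6
    K=cv2.resize(I[y:y+100,x:x+66],(396,600),interpolation=cv2.INTER_CUBIC)
    for q in p: cv2.circle(K,(int((q[0]+.5-x)*k),int((q[1]+.5-y)*k)),3,(0,0,255),1)
    out.append(K);print(x,y)
cv2.imwrite('pics/c5.png',np.hstack(out));plan([.5687,.0201,.1],[180,0,176.4])
E
```

```text
204 148
206 155
t [ 0.008 -0.047  0.021] w [0.007 0.025 0.083] time 7.1 pos [0.5691 0.022  0.1008] [1.7996e+02 1.2000e-01 1.7681e+02] F [-0.7 -0.  -2.1] 0.007715444729575246
```

View pics/c5.png

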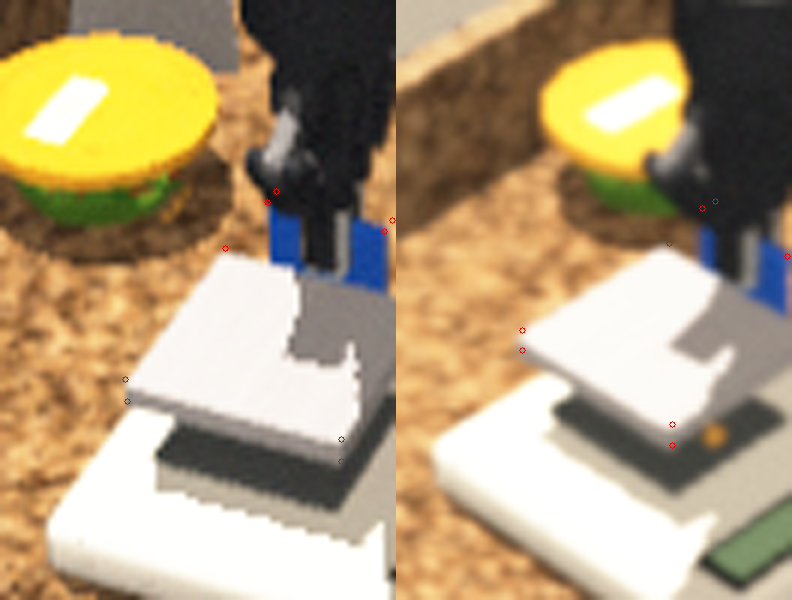

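Call:
send_rows([
  {"tx": 0,"ty": -0.047,"tz": 0.2,"wx": 0,"wy": 0.02,"wz": 0.08,"jaw": 0},
  {"tx": 0,"ty": -0.047,"tz": 0.4,"wx": 0,"wy": 0.02,"wz": 0.08,"jaw": 0},
  {"tx": 0,"ty": -0.047,"tz": 0.55,"wx": 0,"wy": 0.02,"wz": 0.08,"jaw": 0},
  {"tx": 0,"ty": -0.047,"tz": 0.65,"wx": 0,"wy": 0.02,"wz": 0.08,"jaw": 0},
  {"tx": 0,"ty": -0.047,"tz": 0.65,"wx": 0,"wy": 0.02,"wz": 0.08,"jaw": 0},
  {"tx": 0,"ty": -0.047,"tz": 0.7,"wx": 0,"wy": 0.02,"wz": 0.08,"jaw": 0},
  {"tx": 0,"ty": -0.047,"tz": 0.75,"wx": 0,"wy": 0.02,"wz": 0.08,"jaw": 0},
  {"tx": 0,"ty": -0.047,"tz": 0.77,"wx": 0,"wy": 0.02,"wz": 0.08,"jaw": 0},
  {"tx": 0,"ty": -0.047,"tz": 0.77,"wx": 0,"wy": 0.02,"wz": 0.08,"jaw": 0},
])

```text
time: 8.0
tcp_pos: [0.569, 0.0199, 0.0689]
tcp_rot: [180.0, 0.0, 176.4]
ft_force: [3.7, -1.4, -0.4]
gripper_width: 0.0078
finger_force: 61.0
```

```bash
python3 - <<'E'
from h import *
plan([.5687,.0201,.066],[180,0,176.4]);print(bot.read_state()['torque'])
E
```

```text
t [0.008 0.005 0.073] w [ 0.004  0.001 -0.003] time 8.0 pos [0.569  0.0199 0.0689] [179.98   0.   176.38] F [ 3.7 -1.4 -0.4] 0.007835004051053007
[-0.41158262 -1.148437   -0.1039993 ]
```

Call:
send_rows([
  {"tx": -0.015,"ty": 0,"tz": 0.02,"wx": 0,"wy": 0,"wz": 0,"jaw": 0},
  {"tx": -0.015,"ty": 0,"tz": 0.04,"wx": 0,"wy": 0,"wz": 0,"jaw": 0},
  {"tx": -0.015,"ty": 0,"tz": 0.06,"wx": 0,"wy": 0,"wz": 0,"jaw": 0},
  {"tx": -0.015,"ty": 0,"tz": 0.08,"wx": 0,"wy": 0,"wz": 0,"jaw": 0},
  {"tx": -0.015,"ty": 0,"tz": 0.08,"wx": 0,"wy": 0,"wz": 0,"jaw": 0},
])

```text
time: 8.5
tcp_pos: [0.569, 0.0198, 0.0652]
tcp_rot: [180.0, -0.1, 176.4]
ft_force: [3.1, -1.7, -1.3]
gripper_width: 0.0082
finger_force: 60.8
```

```bash
python3 - <<'E'
from h import *
plan([.5687,.0201,.0647],[180,0,176.4]);print(bot.read_state()['torque'])
E
```

```text
t [0.009 0.006 0.013] w [ 0.001 -0.016 -0.001] time 8.5 pos [0.569  0.0198 0.0652] [ 1.800e+02 -8.000e-02  1.764e+02] F [ 3.1 -1.7 -1.3] 0.008156576158740696
[-0.60230827 -1.24757281 -0.13793866]
```

Call:
send_rows([
  {"tx": 0,"ty": 0,"tz": 0.02,"wx": 0,"wy": 0,"wz": 0,"jaw": 0},
  {"tx": 0,"ty": 0,"tz": 0.04,"wx": 0,"wy": 0,"wz": 0,"jaw": 0},
  {"tx": 0,"ty": 0,"tz": 0.04,"wx": 0,"wy": 0,"wz": 0,"jaw": 0},
])

```text
time: 8.8
tcp_pos: [0.5691, 0.0198, 0.065]
tcp_rot: [-180.0, -0.0, 176.4]
ft_force: [-0.4, -2.0, 5.4]
gripper_width: 0.008
finger_force: 61.8
```

Call:
send_rows([
  {"tx": 0,"ty": 0,"tz": 0,"wx": 0,"wy": 0,"wz": 0,"jaw": 20},
  {"tx": 0,"ty": 0,"tz": 0,"wx": 0,"wy": 0,"wz": 0,"jaw": 40},
  {"tx": 0,"ty": 0,"tz": 0,"wx": 0,"wy": 0,"wz": 0,"jaw": 50},
  {"tx": 0,"ty": 0,"tz": 0,"wx": 0,"wy": 0,"wz": 0,"jaw": 50},
  {"tx": 0,"ty": 0,"tz": -0.7,"wx": 0,"wy": 0,"wz": 0,"jaw": 50},
  {"tx": 0,"ty": 0,"tz": -1.7,"wx": 0,"wy": 0,"wz": 0,"jaw": 60},
  {"tx": 0,"ty": 0,"tz": -2.7,"wx": 0,"wy": 0,"wz": 0,"jaw": 80},
  {"tx": 0,"ty": 0,"tz": -3.5,"wx": 0,"wy": 0,"wz": 0,"jaw": 100},
  {"tx": 0,"ty": 0,"tz": -3.7,"wx": 0,"wy": 0,"wz": 0,"jaw": 100},
  {"tx": 0,"ty": 0,"tz": -3.7,"wx": 0,"wy": 0,"wz": 0,"jaw": 100},
])

```text
time: 9.8
tcp_pos: [0.5697, 0.0201, 0.2131]
tcp_rot: [179.9, 0.0, 176.4]
ft_force: [0.9, -0.1, -0.2]
gripper_width: 0.0854
finger_force: 0.0
```

```bash
python3 - <<'E'
from h import *
d=snap('side','d6.png');w=snap('wrist','w6.png')
C=np.array([.5746,.0745]);R=Ro.from_euler('z',-3.6,degrees=True).as_matrix()
loc=[[50,50,12],[50,-50,12],[-50,-50,12],[-50,50,12],[50,50,0],[-50,50,0],[-50,-50,0],[28,-50,44],[-28,-50,44],[28,-59,44],[-28,-59,44]]
W=np.array(loc)/1000@R.T+[C[0],C[1],.046]
out=[]
I=cv2.cvtColor(d['pixels'],cv2.COLOR_RGB2BGR);p=proj(d,W);m=p.mean(0).astype(int);x,y=m[0]-50,m[1]-50
K=cv2.resize(I[y:y+100,x:x+100],(400,400),interpolation=cv2.INTER_CUBIC)
for q in p: cv2.circle(K,(int((q[0]+.5-x)*4),int((q[1]+.5-y)*4)),2,(0,0,255),1)
J=cv2.cvtColor(w['pixels'],cv2.COLOR_RGB2BGR);pw=proj(w,W)
for q in pw[:4]: cv2.circle(J,(int(q[0]),int(q[1])),3,(0,0,255),1)
J=cv2.resize(J,(400,300));J=cv2.copyMakeBorder(J,0,100,0,0,cv2.BORDER_CONSTANT)
cv2.imwrite('pics/c6.png',np.hstack([K,J]));plan([.5687,.0201,.1],[180,0,176.4])
E
```

```text
t [-0.014  0.003  2.75 ] w [-0.    -0.047  0.001] time 9.9 pos [0.5686 0.02   0.21  ] [-180.     -0.24  176.4 ] F [ 0.2 -0.4 -1.1] 0.08525999700925012
```

View pics/c6.png

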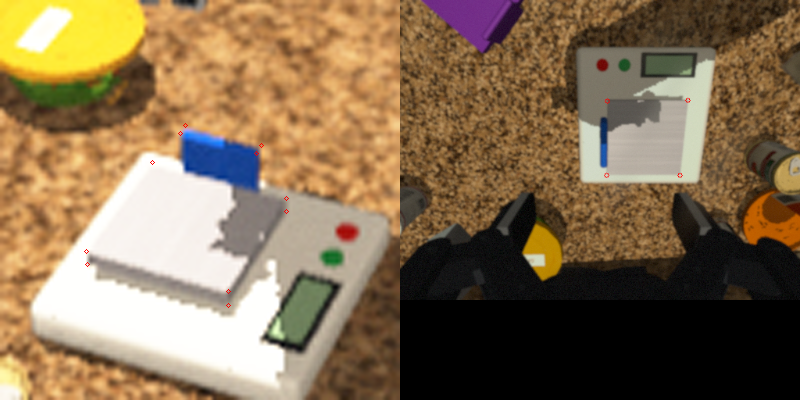

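```bash
python3 - <<'E'
from h import *
I=cv2.imread('pics/w6.png');cv2.imwrite('pics/c7.png',cv2.resize(I[50:240,215:410],(780,600),interpolation=cv2.INTER_CUBIC))
E
```

```text
(no output)
```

View pics/c7.png

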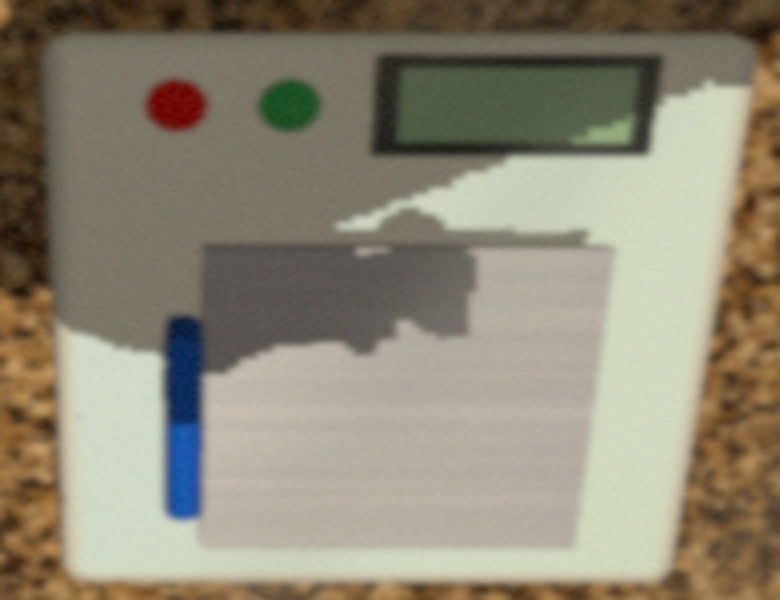

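```bash
python3 - <<'E'
from h import *
w=bot.capture('wrist')
P=unproj(w,[(215+x/4,50+y/3.158) for x,y in [(202,244),(613,248),(577,548),(199,547)]],.058);print(P[:,:2].round(4).tolist(),P.mean(0).round(4))
d=bot.capture('side')
print(unproj(d,np.array([(600,408),(465,560),(512,585),(250,495)])/1.5625,0).round(3))
plan([.4353,.2854,.16],[180,0,-136.5])
E
```

```text
[[0.519, 0.028], [0.5266, 0.1267], [0.6257, 0.1214], [0.6189, 0.0212]] [0.5726 0.0743 0.058 ]
[[ 0.219  0.071 -0.   ]
 [ 0.349  0.405  0.   ]
 [ 0.283  0.42   0.   ]
 [ 0.668  0.407  0.   ]]
t [3.733 6.419 1.253] w [ 0.015 -0.057 -9.419] time 10.0 pos [0.5685 0.0198 0.2096] [-179.96   -0.28  176.4 ] F [-0.9 -0.5 -0.3] 0.08508893217309094
```

Call:
send_rows([
  {"tx": 0.3,"ty": 0.6,"tz": 0,"wx": 0,"wy": 0,"wz": -0.9,"jaw": 50},
  {"tx": 0.9,"ty": 1.5,"tz": 0,"wx": 0,"wy": 0,"wz": -2.2,"jaw": 0},
  {"tx": 1.4,"ty": 2.4,"tz": 0,"wx": 0,"wy": 0,"wz": -3.5,"jaw": 0},
  {"tx": 1.9,"ty": 3.3,"tz": 0,"wx": 0,"wy": 0,"wz": -4.8,"jaw": 0},
  {"tx": 2.4,"ty": 4.2,"tz": 0,"wx": 0,"wy": 0,"wz": -6.1,"jaw": 0},
  {"tx": 2.9,"ty": 5.0,"tz": 0.4,"wx": 0,"wy": 0,"wz": -7.4,"jaw": 0},
  {"tx": 3.4,"ty": 5.8,"tz": 0.8,"wx": 0,"wy": 0,"wz": -8.6,"jaw": 0},
  {"tx": 3.73,"ty": 6.42,"tz": 1.25,"wx": 0,"wy": 0,"wz": -9.4,"jaw": 0},
  {"tx": 3.73,"ty": 6.42,"tz": 1.25,"wx": 0,"wy": 0,"wz": -9.4,"jaw": 0},
  {"tx": 3.73,"ty": 6.42,"tz": 1.25,"wx": 0,"wy": 0,"wz": -9.4,"jaw": 0},
  {"tx": 3.73,"ty": 6.42,"tz": 1.25,"wx": 0,"wy": 0,"wz": -9.4,"jaw": 0},
])

```text
time: 11.1
tcp_pos: [0.4367, 0.285, 0.1621]
tcp_rot: [179.9, -0.1, -136.7]
ft_force: [-0.5, 0.5, 0.2]
gripper_width: -0.0002
finger_force: 0.0
```

```bash
cat >> h.py <<'E'
def cheese(c,z,lo=(18,12,120),hi=(35,110,255),roi=None):
    hsv=cv2.cvtColor(c['pixels'],cv2.COLOR_RGB2HSV);m=cv2.inRange(hsv,lo,hi);
    m=cv2.morphologyEx(m,cv2.MORPH_OPEN,np.ones((3,3)))
    n,l,st,ce=cv2.connectedComponentsWithStats(m);o=np.argsort(-st[1:,4])[:4]+1
    for i in o:
        k=(l==i).astype(np.uint8);p=cv2.findNonZero(k)[:,0,:].astype(float);W=unproj(c,p,z)[:,:2]
        r=cv2.minAreaRect((W*1000).astype(np.float32));print(st[i].tolist(),'rect mm',np.round(r[0],1),np.round(r[1],1),round(r[2],1))
E
python3 - <<'E'
from h import *
cheese(snap('wrist','w8.png'),.074);cheese(bot.capture('side'),.074)
plan([.4353,.2854,.06],[180,0,-136.5])
E
```

```text
[0, 0, 140, 248, 3860] rect mm [528.8 118.4] [114.5 162.3] 86.4
[206, 229, 96, 47, 2104] rect mm [476.8 316. ] [42.7 81.4] 44.9
[470, 0, 42, 55, 1187] rect mm [229.4 316.8] [19.1 48.8] 0.2
[0, 80, 62, 70, 835] rect mm [504.9 115.9] [55.6 17.2] 74.4
[379, 136, 133, 230, 8363] rect mm [ 69.2 -57.1] [947.  257.9] 86.3
[459, 6, 53, 39, 1558] rect mm [  -54.4 -1725.2] [681.5 227.4] 86.3
[335, 118, 69, 42, 587] rect mm [ 343.9 -412.5] [ 99.  295.4] 52.1
[237, 286, 30, 37, 538] rect mm [465.3 354. ] [ 52.6 102.5] 44.5
t [0.019 0.032 2.562] w [ 0.014 -0.005 -0.037] time 11.2 pos [0.4368 0.2849 0.1625] [ 1.7993e+02 -2.0000e-02 -1.3669e+02] F [-0.4  0.2 -0.1] -0.0002237868622839854
```

Call:
send_rows([
  {"tx": 0,"ty": 0,"tz": 1.1,"wx": 0,"wy": 0,"wz": 0,"jaw": 0},
  {"tx": 0,"ty": 0,"tz": 2.2,"wx": 0,"wy": 0,"wz": 0,"jaw": 0},
  {"tx": 0,"ty": 0,"tz": 2.55,"wx": 0,"wy": 0,"wz": 0,"jaw": 0},
  {"tx": -0.1,"ty": 0,"tz": 2.55,"wx": 0,"wy": 0,"wz": 0,"jaw": 0},
  {"tx": -0.3,"ty": 0,"tz": 2.55,"wx": 0,"wy": 0,"wz": 0,"jaw": 0},
  {"tx": -0.5,"ty": 0,"tz": 2.55,"wx": 0,"wy": 0,"wz": 0,"jaw": 0},
  {"tx": -0.7,"ty": 0,"tz": 2.55,"wx": 0,"wy": 0,"wz": 0,"jaw": 0},
  {"tx": -0.85,"ty": 0,"tz": 2.55,"wx": 0,"wy": 0,"wz": 0,"jaw": 0},
  {"tx": -1.0,"ty": 0,"tz": 2.55,"wx": 0,"wy": 0,"wz": 0,"jaw": 0},
  {"tx": -1.15,"ty": 0,"tz": 2.55,"wx": 0,"wy": 0,"wz": 0,"jaw": 0},
  {"tx": -1.3,"ty": 0,"tz": 2.55,"wx": 0,"wy": 0,"wz": 0,"jaw": 0},
])

```text
time: 12.3
tcp_pos: [0.4742, 0.3217, 0.0599]
tcp_rot: [179.9, -0.1, -136.6]
ft_force: [-0.5, -1.2, -0.1]
gripper_width: 0.0001
finger_force: 0.1
```

```bash
python3 - <<'E'
from h import *
cheese(snap('wrist','w9.png'),.074);d=snap('side','d9.png');cheese(d,.074)
plan([.4353,.2854,.06],[180,0,-136.5])
E
```

```text
[165, 204, 154, 85, 7753] rect mm [473.9 308.8] [44.4 76. ] 43.7
[0, 0, 52, 106, 2828] rect mm [470.2 191.8] [41.5 18.9] 28.7
[3, 279, 74, 55, 1122] rect mm [568.  255.4] [14.3 50.1] 88.5
[454, 0, 26, 47, 774] rect mm [343.7 307.3] [18.4  6.3] 68.0
[379, 139, 133, 227, 6833] rect mm [ 68.7 -57. ] [947.  256.8] 86.3
[341, 118, 106, 93, 2188] rect mm [ 237.3 -316.6] [605.5  99.7] 70.8
[459, 6, 53, 38, 1501] rect mm [  -59.4 -1729.8] [682.8 218.3] 83.3
[246, 67, 45, 49, 1235] rect mm [ 770.2 -633.8] [168.  430.3] 15.0
t [ 1.33   0.01  -0.006] w [ 0.015 -0.016 -0.02 ] time 12.4 pos [0.4742 0.3217 0.0597] [ 1.7992e+02 -8.0000e-02 -1.3660e+02] F [0.3 0.2 0.8] 0.00010002523494943302
```

Call:
send_rows([
  {"tx": -0.15,"ty": 0,"tz": 0,"wx": 0,"wy": 0,"wz": 0,"jaw": 0},
  {"tx": -0.3,"ty": 0,"tz": 0,"wx": 0,"wy": 0,"wz": 0,"jaw": 0},
  {"tx": -0.45,"ty": 0,"tz": 0,"wx": 0,"wy": 0,"wz": 0,"jaw": 0},
  {"tx": -0.6,"ty": 0,"tz": 0,"wx": 0,"wy": 0,"wz": 0,"jaw": 0},
  {"tx": -0.75,"ty": 0,"tz": 0,"wx": 0,"wy": 0,"wz": 0,"jaw": 0},
  {"tx": -0.75,"ty": 0,"tz": 0,"wx": 0,"wy": 0,"wz": 0,"jaw": 0},
  {"tx": -0.75,"ty": 0,"tz": 0,"wx": 0,"wy": 0,"wz": 0,"jaw": 0},
])

```text
time: 13.1
tcp_pos: [0.4957, 0.3419, 0.0597]
tcp_rot: [179.9, -0.1, -136.6]
ft_force: [0.8, 0.1, 0.1]
gripper_width: 0.0002
finger_force: 0.0
```

```bash
cat >> h.py <<'E'
def sil(c,box):
    x0,y0,x1,y1=box;hsv=cv2.cvtColor(c['pixels'],cv2.COLOR_RGB2HSV);m=cv2.inRange(hsv,(15,12,110),(40,115,255))
    k=np.zeros_like(m);k[y0:y1,x0:x1]=m[y0:y1,x0:x1];k=cv2.morphologyEx(k,cv2.MORPH_OPEN,np.ones((3,3)))
    n,l,st,ce=cv2.connectedComponentsWithStats(k);i=1+st[1:,4].argmax();return (l==i).astype(np.uint8),st[i]
E
python3 - <<'E'
from h import *
for f in('d0','d9'):
    I=cv2.cvtColor(cv2.imread(f'pics/{f}.png'),cv2.COLOR_BGR2RGB);print(f,sil({'pixels':I},(200,240,310,370))[1])
d=snap('side','d10.png');k,st=sil(d,(180,240,310,370));print(st)
R=Ro.from_euler('z',-46.5,degrees=True).as_matrix() # x local = long axis
def box(cx,cy,a,b,h): # long a, across b
    P=np.array([[i*a/2,j*b/2,z] for i in(-1,1) for j in(-1,1) for z in(0,h)])@R.T+[cx,cy,0];p=proj(d,P);return np.r_[p.min(0),np.ptp(p,axis=0)].round(0)
print('stand orig',box(.477,.324,.087,.043,.074),'flat',box(.53,.375,.087,.074,.043))
print((cv2.approxPolyDP(max(cv2.findContours(k,0,2)[0],key=cv2.contourArea),3,True)[:,0]).tolist())
plan([.4353,.2854,.06],[180,0,-136.5])
E
```

```text
d0 [ 236  274   32   51 1147]
d9 [ 222  276   41   49 1125]
[210 315  37  21 436]
stand orig [235. 273.  34.  57.] flat [198. 290.  47.  54.]
[[210, 315], [216, 335], [246, 327], [245, 316], [216, 325]]
t [ 2.063  0.01  -0.004] w [ 0.016 -0.018 -0.021] time 13.15 pos [0.4956 0.3418 0.0597] [ 1.7992e+02 -9.0000e-02 -1.3660e+02] F [ 0.5 -0.2  0.3] -0.00022815792777802356
```

Call:
send_rows([
  {"tx": 0.2,"ty": 0,"tz": -0.7,"wx": 0,"wy": 0,"wz": 0,"jaw": 0},
  {"tx": 0.2,"ty": 0,"tz": -1.7,"wx": 0,"wy": 0,"wz": 0,"jaw": 50},
  {"tx": 0,"ty": 0,"tz": -2.7,"wx": 0,"wy": 0,"wz": 0,"jaw": 100},
  {"tx": -0.5,"ty": 0,"tz": -3.7,"wx": 0,"wy": 0,"wz": 0,"jaw": 100},
  {"tx": -0.9,"ty": 0,"tz": -3.7,"wx": 0,"wy": 0,"wz": 0,"jaw": 100},
  {"tx": -0.9,"ty": 0,"tz": -3.7,"wx": 0,"wy": 0,"wz": 0,"jaw": 100},
  {"tx": -0.9,"ty": 0,"tz": -3.7,"wx": 0,"wy": 0,"wz": 0,"jaw": 100},
  {"tx": -0.9,"ty": 0,"tz": -3.7,"wx": 0,"wy": 0,"wz": 0,"jaw": 100},
])

```text
time: 13.95
tcp_pos: [0.5216, 0.3661, 0.2071]
tcp_rot: [179.9, -0.1, -136.6]
ft_force: [-0.3, 0.2, 0.1]
gripper_width: 0.0855
finger_force: 0.0
```

```bash
python3 - <<'E'
from h import *
w=snap('wrist','w11.png');d=snap('side','d11.png')
print(w['pixels'][120:260:20,180:360:20].tolist()[2])
cheese(w,.043);cheese(w,.074)
k,st=sil(d,(180,240,310,370));print(st);print((cv2.approxPolyDP(max(cv2.findContours(k,0,2)[0],key=cv2.contourArea),3,True)[:,0]).tolist())
plan([.53,.375,.2],[180,0,-136.5])
E
```

```text
[[125, 93, 56], [149, 111, 61], [218, 214, 192], [215, 211, 190], [218, 213, 191], [217, 214, 189], [83, 63, 44], [180, 137, 88], [145, 106, 65]]
[211, 135, 83, 70, 5046] rect mm [526.6 357.6] [72.5 82.6] 38.3
[0, 0, 134, 125, 2264] rect mm [567.1 165.3] [ 34.1 168.4] 76.9
[1, 0, 66, 81, 727] rect mm [573.1 126.2] [ 6.9 99.1] 86.1
[414, 365, 36, 19, 500] rect mm [562.8 720.8] [30.9 47.2] 43.2
[211, 135, 83, 70, 5046] rect mm [520.3 353.1] [65.2 74.2] 38.3
[0, 0, 134, 125, 2264] rect mm [556.7 180.2] [ 30.6 151.3] 76.9
[1, 0, 66, 81, 727] rect mm [562.1 145.1] [ 6.2 89.1] 86.1
[414, 365, 36, 19, 500] rect mm [552.9 679.6] [27.8 42.5] 43.2
[210 316  37  20 414]
[[210, 316], [216, 335], [246, 326], [245, 317], [215, 325]]
t [-0.303  0.018  0.187] w [ 0.014 -0.021 -0.02 ] time 14.05 pos [0.5217 0.3661 0.2075] [ 1.7993e+02 -1.1000e-01 -1.3660e+02] F [-0.5  0.9 -0.5] 0.08529505161395116
```

```bash
python3 - <<'E'
from h import *
w=bot.capture('wrist')
for lo,hi in (((12,8,90),(45,125,255)),((10,5,70),(60,100,255)),((10,5,130),(60,90,255))): cheese({**w},.043,lo,hi); print()
# edge profile: mean brightness along block axes through centre
g=cv2.cvtColor(w['pixels'],cv2.COLOR_RGB2HSV)[...,1].astype(np.float32)
for a,n in((38.3,'74'),(128.3,'87')):
    u=np.array([np.cos(np.radians(a)),np.sin(np.radians(a))]);v=np.array([-u[1],u[0]])
    S=np.arange(-.06,.0601,.002);prof=[]
    for s in S:
        P=np.array([np.r_[np.array([.5266,.3576])+s*u+t*v,.043] for t in np.arange(-.025,.026,.005)]);q=proj(w,P).astype(np.float32)
        prof.append(int(cv2.remap(g,q[:,0].reshape(-1,1),q[:,1].reshape(-1,1),cv2.INTER_LINEAR).mean()))
    print(n,list(zip((S*1000).round().astype(int).tolist(),prof)))
plan([.5266,.3576,.12],[180,0,-51.7])
E
```

```text
[0, 0, 138, 127, 8816] rect mm [563.8 148.2] [ 54.4 168.3] 87.9
[210, 131, 85, 76, 5672] rect mm [523.5 358.1] [79.2 89.6] 40.4
[0, 0, 46, 60, 1452] rect mm [571.7 102.4] [27.8 71.5] 86.5
[377, 0, 41, 71, 978] rect mm [336.5 369.6] [71.9 18.5] 74.7

[0, 0, 145, 126, 9548] rect mm [561.  149.9] [ 56. 173.] 86.4
[211, 133, 84, 72, 5417] rect mm [524.4 356.9] [75.2 84.6] 40.0
[0, 0, 46, 61, 1506] rect mm [572.1 102.6] [28.3 72.2] 86.3
[91, 221, 48, 62, 1455] rect mm [703.9 309.3] [66.3 49.3] 1.9

[0, 0, 133, 125, 7942] rect mm [564.5 146.9] [ 47.3 164.8] 86.1
[211, 134, 83, 71, 5123] rect mm [526.2 357.4] [71.6 83. ] 38.7
[0, 0, 45, 59, 1388] rect mm [571.6 102. ] [27.1 70.1] 86.3
[489, 290, 23, 40, 500] rect mm [446.8 700.8] [59.6 26.1] 57.4

74 [(-60, 149), (-58, 147), (-56, 151), (-54, 147), (-52, 141), (-50, 138), (-48, 143), (-46, 139), (-44, 135), (-42, 130), (-40, 124), (-38, 85), (-36, 74), (-34, 65), (-32, 48), (-30, 35), (-28, 31), (-26, 30), (-24, 31), (-22, 30), (-20, 31), (-18, 30), (-16, 30), (-14, 30), (-12, 30), (-10, 30), (-8, 30), (-6, 30), (-4, 31), (-2, 30), (0, 31),
[... 442 characters left out ...]
), (-38, 37), (-36, 31), (-34, 30), (-32, 31), (-30, 30), (-28, 30), (-26, 30), (-24, 30), (-22, 30), (-20, 30), (-18, 30), (-16, 30), (-14, 30), (-12, 30), (-10, 30), (-8, 30), (-6, 30), (-4, 30), (-2, 30), (0, 30), (2, 30), (4, 30), (6, 30), (8, 30), (10, 30), (12, 30), (14, 31), (16, 30), (18, 31), (20, 30), (22, 30), (24, 30), (26, 31), (28, 32), (30, 32), (32, 33), (34, 35), (36, 36), (38, 37), (40, 54), (42, 98), (44, 130), (46, 131), (48, 131), (50, 132), (52, 132), (54, 130), (56, 126), (58, 127), (60, 124)]
t [ 0.057 -0.243  2.191] w [ 2.5000e-02 -4.0000e-03 -1.6979e+01] time 14.1 pos [0.5218 0.3662 0.2077] [ 1.7993e+02 -9.0000e-02 -1.3660e+02] F [-0.3 -0.2 -1. ] 0.08567379246307304
```

Call:
send_rows([
  {"tx": 0,"ty": -0.1,"tz": 0,"wx": 0,"wy": 0,"wz": -1.6,"jaw": 100},
  {"tx": 0,"ty": -0.2,"tz": 0.1,"wx": 0,"wy": 0,"wz": -3.2,"jaw": 100},
  {"tx": 0.06,"ty": -0.24,"tz": 0.3,"wx": 0,"wy": 0,"wz": -4.8,"jaw": 100},
  {"tx": 0.06,"ty": -0.24,"tz": 0.6,"wx": 0,"wy": 0,"wz": -6.4,"jaw": 100},
  {"tx": 0.06,"ty": -0.24,"tz": 0.9,"wx": 0,"wy": 0,"wz": -8,"jaw": 100},
  {"tx": 0.06,"ty": -0.24,"tz": 1.2,"wx": 0,"wy": 0,"wz": -9.6,"jaw": 100},
  {"tx": 0.06,"ty": -0.24,"tz": 1.5,"wx": 0,"wy": 0,"wz": -11.2,"jaw": 100},
  {"tx": 0.06,"ty": -0.24,"tz": 1.8,"wx": 0,"wy": 0,"wz": -12.8,"jaw": 100},
  {"tx": 0.06,"ty": -0.24,"tz": 2,"wx": 0,"wy": 0,"wz": -14.4,"jaw": 100},
  {"tx": 0.06,"ty": -0.24,"tz": 2.2,"wx": 0,"wy": 0,"wz": -16,"jaw": 100},
  {"tx": 0.06,"ty": -0.24,"tz": 2.2,"wx": 0,"wy": 0,"wz": -17.1,"jaw": 100},
  {"tx": 0.06,"ty": -0.24,"tz": 2.2,"wx": 0,"wy": 0,"wz": -17.1,"jaw": 100},
])

```text
time: 15.3
tcp_pos: [0.5265, 0.3577, 0.1195]
tcp_rot: [179.9, 0.1, -51.1]
ft_force: [-0.3, -0.1, -0.2]
gripper_width: 0.0855
finger_force: 0.0
```

Call:
send_rows([
  {"tx": 0,"ty": 0,"tz": 0,"wx": 0,"wy": 0,"wz": 0,"jaw": 100},
  {"tx": 0,"ty": 0,"tz": 0,"wx": 0,"wy": 0,"wz": 0,"jaw": 100},
])

```text
time: 15.5
tcp_pos: [0.5268, 0.358, 0.1202]
tcp_rot: [180.0, 0.1, -51.2]
ft_force: [-0.6, 0.4, 0.4]
gripper_width: 0.0853
finger_force: 0.0
```

```bash
python3 - <<'E'
from h import *
w=bot.capture('wrist')
cheese(w,.043); cheese(w,.043,(12,8,90),(45,125,255))
plan([.5265,.3576,.001],[180,0,-51.2])
E
```

```text
[213, 139, 94, 107, 9121] rect mm [529.8 355.9] [70.3 85.7] 38.7
[456, 0, 56, 43, 1292] rect mm [490.4 172.2] [39.5 24.2] 38.7
[434, 269, 78, 41, 748] rect mm [332.5 309. ] [69.1 10.5] 70.3
[213, 0, 43, 15, 466] rect mm [621.2 266.6] [26.8  7.9] 38.7
[212, 135, 114, 123, 10789] rect mm [521.8 354.6] [86.8 98.9] 34.0
[452, 0, 60, 47, 1859] rect mm [490.6 173.8] [42.4 26.6] 38.7
[432, 266, 80, 45, 1205] rect mm [335.5 308. ] [71.  20.7] 70.4
[191, 0, 66, 24, 1137] rect mm [625.  272.9] [41.8 13. ] 38.7
t [0.007 0.011 2.979] w [0.009 0.015 0.003] time 15.55 pos [0.5268 0.358  0.1202] [ 1.7996e+02  8.0000e-02 -5.1190e+01] F [0.7 0.9 0.1] 0.08528777882949065
```

Call:
send_rows([
  {"tx": 0.03,"ty": -0.01,"tz": 0.6,"wx": 0,"wy": 0,"wz": 0,"jaw": 100},
  {"tx": 0.03,"ty": -0.01,"tz": 1.4,"wx": 0,"wy": 0,"wz": 0,"jaw": 100},
  {"tx": 0.03,"ty": -0.01,"tz": 1.8,"wx": 0,"wy": 0,"wz": 0,"jaw": 100},
  {"tx": 0.03,"ty": -0.01,"tz": 2.2,"wx": 0,"wy": 0,"wz": 0,"jaw": 100},
  {"tx": 0.03,"ty": -0.01,"tz": 2.6,"wx": 0,"wy": 0,"wz": 0,"jaw": 100},
  {"tx": 0.03,"ty": -0.01,"tz": 2.97,"wx": 0,"wy": 0,"wz": 0,"jaw": 100},
  {"tx": 0.03,"ty": -0.01,"tz": 2.97,"wx": 0,"wy": 0,"wz": 0,"jaw": 100},
  {"tx": 0.03,"ty": -0.01,"tz": 2.97,"wx": 0,"wy": 0,"wz": 0,"jaw": 85},
  {"tx": 0.03,"ty": -0.01,"tz": 2.97,"wx": 0,"wy": 0,"wz": 0,"jaw": 70},
  {"tx": 0.03,"ty": -0.01,"tz": 2.97,"wx": 0,"wy": 0,"wz": 0,"jaw": 70},
  {"tx": 0.03,"ty": -0.01,"tz": 2.97,"wx": 0,"wy": 0,"wz": 0,"jaw": 70},
])

```text
time: 16.65
tcp_pos: [0.528, 0.3578, 0.0021]
tcp_rot: [-180.0, 0.1, -51.1]
ft_force: [0.0, 0.5, 2.3]
gripper_width: 0.072
finger_force: 69.8
```

Call:
send_rows([
  {"tx": 0,"ty": 0,"tz": -0.2,"wx": 0,"wy": 0,"wz": 0,"jaw": 70},
  {"tx": 0,"ty": 0,"tz": -0.8,"wx": 0,"wy": 0,"wz": 0,"jaw": 70},
  {"tx": 0,"ty": 0,"tz": -1.8,"wx": 0,"wy": 0,"wz": 0,"jaw": 70},
  {"tx": 0,"ty": 0,"tz": -2.8,"wx": 0,"wy": 0,"wz": 0,"jaw": 70},
  {"tx": 0,"ty": 0,"tz": -3.6,"wx": 0,"wy": 0,"wz": 0,"jaw": 70},
  {"tx": 0,"ty": 0,"tz": -4,"wx": 0,"wy": 0,"wz": 0,"jaw": 70},
  {"tx": 0,"ty": 0,"tz": -4,"wx": 0,"wy": 0,"wz": 0,"jaw": 70},
  {"tx": 0,"ty": 0,"tz": -4,"wx": 0,"wy": 0,"wz": 0,"jaw": 70},
])

```text
time: 17.45
tcp_pos: [0.5272, 0.3571, 0.159]
tcp_rot: [179.8, 0.1, -51.1]
ft_force: [-0.7, -0.2, -2.8]
gripper_width: 0.0716
finger_force: 69.7
```

```bash
python3 - <<'E'
from h import *
w=snap('wrist','w12.png');s=bot.read_state()
cheese(w,s['tcp_pos'][2]+.041)
plan([.574,.0744,.16],[180,0,-93.8])
E
```

```text
[173, 193, 185, 161, 24909] rect mm [530.9 350.9] [68.2 72.8] 38.1
[414, 0, 98, 52, 1298] rect mm [540.9 243.7] [29.2 13.8] 38.9
[404, 236, 108, 59, 741] rect mm [476.6 298.6] [44.4  3.9] 71.5
[219, 0, 38, 31, 685] rect mm [594.9 283.3] [11.8  7.3] 14.5
t [ 6.233  3.519 -0.038] w [ 6.500e-02 -5.000e-03  8.538e+00] time 17.5 pos [0.527  0.3568 0.1581] [ 1.7969e+02  9.0000e-02 -5.1110e+01] F [-0.6 -0.6 -2.5] 0.0717086732631172
```

```bash
python3 - <<'E'
from h import *
w=bot.capture('wrist');s=bot.read_state();R=Ro.from_euler('xyz',s['tcp_rot'],degrees=True)
p=w['pixels'];print([(r,p[r,240:290].mean(0).astype(int).tolist()) for r in range(150,216,3)])
for z in(.041,-.002):
    for r in (162,168,174,180,186,192,198): print(z,r,(R.inv().apply(unproj(w,[(265,r)],s['tcp_pos'][2]+z)-s['tcp_pos'])[0,:2]).round(4))
E
```

```text
[(150, [72, 52, 29]), (153, [72, 53, 31]), (156, [75, 55, 32]), (159, [71, 51, 29]), (162, [68, 50, 28]), (165, [75, 56, 34]), (168, [76, 56, 33]), (171, [76, 55, 32]), (174, [76, 61, 45]), (177, [84, 74, 59]), (180, [90, 81, 60]), (183, [95, 85, 63]), (186, [101, 91, 68]), (189, [105, 95, 71]), (192, [111, 101, 77]), (195, [121, 110, 85]), (198, [139, 128, 101]), (201, [160, 152, 122]), (204, [175, 169, 142]), (207, [178, 174, 154]), (210, [177, 173, 154]), (213, [176, 172, 154])]
0.041 162 [0.0548 0.002 ]
0.041 168 [0.0527 0.002 ]
0.041 174 [0.0506 0.002 ]
0.041 180 [0.0484 0.002 ]
0.041 186 [0.0462 0.002 ]
0.041 192 [0.044 0.002]
0.041 198 [0.0417 0.002 ]
-0.002 162 [0.0455 0.0026]
-0.002 168 [0.0425 0.0026]
-0.002 174 [0.0395 0.0026]
-0.002 180 [0.0364 0.0026]
-0.002 186 [0.0332 0.0026]
-0.002 192 [0.0301 0.0026]
-0.002 198 [0.0269 0.0026]
```

Call:
send_rows([
  {"tx": 0.4,"ty": 0.2,"tz": 0,"wx": 0,"wy": 0,"wz": 0.6,"jaw": 70},
  {"tx": 1.1,"ty": 0.6,"tz": 0,"wx": 0,"wy": 0,"wz": 1.5,"jaw": 70},
  {"tx": 1.9,"ty": 1.1,"tz": 0,"wx": 0,"wy": 0,"wz": 2.6,"jaw": 70},
  {"tx": 2.7,"ty": 1.5,"tz": 0,"wx": 0,"wy": 0,"wz": 3.7,"jaw": 70},
  {"tx": 3.5,"ty": 2.0,"tz": 0,"wx": 0,"wy": 0,"wz": 4.8,"jaw": 70},
  {"tx": 4.3,"ty": 2.4,"tz": 0,"wx": 0,"wy": 0,"wz": 5.9,"jaw": 70},
  {"tx": 5.1,"ty": 2.9,"tz": 0,"wx": 0,"wy": 0,"wz": 7,"jaw": 70},
  {"tx": 5.7,"ty": 3.2,"tz": 0,"wx": 0,"wy": 0,"wz": 7.9,"jaw": 70},
  {"tx": 6.1,"ty": 3.4,"tz": 0,"wx": 0.06,"wy": 0,"wz": 8.4,"jaw": 70},
  {"tx": 6.25,"ty": 3.52,"tz": 0,"wx": 0.06,"wy": 0,"wz": 8.54,"jaw": 70},
  {"tx": 6.25,"ty": 3.52,"tz": 0,"wx": 0.06,"wy": 0,"wz": 8.54,"jaw": 70},
  {"tx": 6.25,"ty": 3.52,"tz": 0,"wx": 0.06,"wy": 0,"wz": 8.54,"jaw": 70},
])

```text
time: 18.75
tcp_pos: [0.575, 0.0746, 0.1603]
tcp_rot: [-179.9, 0.1, -93.8]
ft_force: [1.4, 0.1, -1.9]
gripper_width: 0.0719
finger_force: 69.7
```

Call:
send_rows([
  {"tx": 0,"ty": 0,"tz": 0,"wx": 0,"wy": 0,"wz": 0,"jaw": 70},
  {"tx": 0,"ty": 0,"tz": 0,"wx": 0,"wy": 0,"wz": 0,"jaw": 70},
  {"tx": 0,"ty": 0,"tz": 0,"wx": 0,"wy": 0,"wz": 0,"jaw": 70},
])

```text
time: 19.05
tcp_pos: [0.5753, 0.0749, 0.1609]
tcp_rot: [-179.8, 0.1, -93.7]
ft_force: [0.2, 0.3, -1.2]
gripper_width: 0.0722
finger_force: 69.7
```

```bash
python3 - <<'E'
from h import *
plan([.574,.0734,.064],[180,0,-93.8])
E
```

```text
t [0.045 0.036 2.421] w [-0.033  0.022  0.012] time 19.05 pos [0.5753 0.0749 0.1609] [-1.7983e+02  1.1000e-01 -9.3740e+01] F [ 0.2  0.3 -1.2] 0.0721868512638016
```

Call:
send_rows([
  {"tx": 0.03,"ty": 0.03,"tz": 0.4,"wx": -0.03,"wy": 0.02,"wz": 0,"jaw": 70},
  {"tx": 0.045,"ty": 0.036,"tz": 1,"wx": -0.03,"wy": 0.02,"wz": 0,"jaw": 70},
  {"tx": 0.045,"ty": 0.036,"tz": 1.5,"wx": -0.03,"wy": 0.02,"wz": 0,"jaw": 70},
  {"tx": 0.045,"ty": 0.036,"tz": 1.9,"wx": -0.03,"wy": 0.02,"wz": 0,"jaw": 70},
  {"tx": 0.045,"ty": 0.036,"tz": 2.2,"wx": -0.03,"wy": 0.02,"wz": 0,"jaw": 70},
  {"tx": 0.045,"ty": 0.036,"tz": 2.35,"wx": -0.03,"wy": 0.02,"wz": 0,"jaw": 70},
  {"tx": 0.045,"ty": 0.036,"tz": 2.42,"wx": -0.03,"wy": 0.02,"wz": 0,"jaw": 70},
  {"tx": 0.045,"ty": 0.036,"tz": 2.45,"wx": -0.03,"wy": 0.02,"wz": 0,"jaw": 70},
  {"tx": 0.045,"ty": 0.036,"tz": 2.48,"wx": -0.03,"wy": 0.02,"wz": 0,"jaw": 70},
  {"tx": 0.045,"ty": 0.036,"tz": 2.48,"wx": -0.03,"wy": 0.02,"wz": 0,"jaw": 70},
])

```text
time: 20.05
tcp_pos: [0.5744, 0.0729, 0.0622]
tcp_rot: [-179.9, 0.0, -93.8]
ft_force: [0.7, -0.6, -1.3]
gripper_width: 0.072
finger_force: 69.7
```

Call:
send_rows([
  {"tx": 0,"ty": 0,"tz": 0.02,"wx": 0,"wy": 0,"wz": 0,"jaw": 70},
  {"tx": 0,"ty": 0,"tz": 0.03,"wx": 0,"wy": 0,"wz": 0,"jaw": 70},
  {"tx": 0,"ty": 0,"tz": 0.03,"wx": 0,"wy": 0,"wz": 0,"jaw": 70},
])

```text
time: 20.35
tcp_pos: [0.5741, 0.0728, 0.0605]
tcp_rot: [-180.0, 0.0, -93.8]
ft_force: [0.1, -0.8, -2.6]
gripper_width: 0.072
finger_force: 69.7
```

Call:
send_rows([
  {"tx": 0,"ty": 0,"tz": 0.015,"wx": 0,"wy": 0,"wz": 0,"jaw": 70},
  {"tx": 0,"ty": 0,"tz": 0.03,"wx": 0,"wy": 0,"wz": 0,"jaw": 70},
  {"tx": 0,"ty": 0,"tz": 0.03,"wx": 0,"wy": 0,"wz": 0,"jaw": 70},
])

```text
time: 20.65
tcp_pos: [0.5742, 0.0728, 0.0601]
tcp_rot: [-179.9, 0.0, -93.8]
ft_force: [-3.3, 0.4, 4.7]
gripper_width: 0.0717
finger_force: 70.4
```

Call:
send_rows([
  {"tx": 0,"ty": 0,"tz": 0,"wx": 0,"wy": 0,"wz": 0,"jaw": 90},
  {"tx": 0,"ty": 0,"tz": 0,"wx": 0,"wy": 0,"wz": 0,"jaw": 100},
  {"tx": 0,"ty": 0,"tz": 0,"wx": 0,"wy": 0,"wz": 0,"jaw": 100},
  {"tx": 0,"ty": 0,"tz": 0,"wx": 0,"wy": 0,"wz": 0,"jaw": 100},
  {"tx": 0,"ty": 0,"tz": -0.3,"wx": 0,"wy": 0,"wz": 0,"jaw": 100},
  {"tx": 0,"ty": 0,"tz": -0.8,"wx": 0,"wy": 0,"wz": 0,"jaw": 100},
  {"tx": 0,"ty": 0,"tz": -1.6,"wx": 0,"wy": 0,"wz": 0,"jaw": 100},
  {"tx": 0,"ty": 0,"tz": -2.6,"wx": 0,"wy": 0,"wz": 0,"jaw": 100},
  {"tx": 0,"ty": 0,"tz": -3.4,"wx": 0,"wy": 0,"wz": 0,"jaw": 100},
  {"tx": 0,"ty": 0,"tz": -3.7,"wx": 0,"wy": 0,"wz": 0,"jaw": 100},
  {"tx": 0,"ty": 0,"tz": -3.7,"wx": 0,"wy": 0,"wz": 0,"jaw": 100},
  {"tx": 0,"ty": 0,"tz": -3.7,"wx": 0,"wy": 0,"wz": 0,"jaw": 100},
])

```text
time: 21.85
tcp_pos: [0.5736, 0.0729, 0.2063]
tcp_rot: [179.9, 0.0, -93.8]
ft_force: [0.6, 0.2, -1.3]
gripper_width: 0.0852
finger_force: 0.0
```

```bash
python3 - <<'E'
from h import *
w=snap('wrist','w13.png');s=bot.read_state();print(s['tcp_pos'],s['gripper_width'])
cheese(w,.101)
hsv=cv2.cvtColor(w['pixels'],cv2.COLOR_RGB2HSV);g=hsv[...,1].astype(np.float32);v=hsv[...,2].astype(np.float32)
C=np.array([.5743,.0744]);
for z,rng,halfs in((.101,np.arange(-.05,.051,.003),[-.02,.02]),(.058,np.r_[np.arange(-.058,-.034,.003),np.arange(.034,.06,.003)],[-.03,.03])):
  for a,n in((-3.8,'x'),(86.2,'y')):
    u=np.array([np.cos(np.radians(a)),np.sin(np.radians(a))]);vv=np.array([-u[1],u[0]]);o=[]
    for t in rng:
        P=np.array([np.r_[C+t*u+q*vv,z] for q in np.arange(-.02,.021,.005)]);q=proj(w,P).astype(np.float32)
        f=lambda I:int(cv2.remap(I,q[:,:1],q[:,1:],cv2.INTER_LINEAR).mean())
        o.append((int(round(t*1000)),f(g),f(v)))
    print(z,n,o)
m=cv2.inRange(hsv,(105,130,40),(125,255,255));k=cv2.findNonZero(m)
print('lip',cv2.boundingRect(k),unproj(w,cv2.minAreaRect(k)[0],.09).round(4), 'exp',(C+.0545*np.array([np.sin(np.radians(-3.8)),-np.cos(np.radians(-3.8))])).round(4))
E
```

```text
[0.57341473 0.07276689 0.20550106] 0.08542667630374988
[218, 140, 91, 93, 7260] rect mm [569.9  72.1] [82.7 79. ] 86.1
[185, 83, 188, 163, 5718] rect mm [557.9  57.5] [139.8 147. ] 86.2
[0, 276, 21, 45, 538] rect mm [824.6 167.3] [16.2 50.4] 2.2
[482, 278, 22, 30, 197] rect mm [356.1 192.6] [34.7  6.8] 69.7
0.101 x [(-50, 42, 128), (-47, 40, 137), (-44, 36, 137), (-41, 29, 107), (-38, 29, 108), (-35, 31, 133), (-32, 34, 171), (-29, 36, 176), (-26, 34, 178), (-23, 32, 178), (-20, 32, 177), (-17, 31, 178), (-14, 31, 178), (-11, 31, 178), (-8, 31, 177), (-5, 32, 178), (-2, 32, 178), (1, 31, 178), (4, 31, 178), (7, 31, 178), (10, 31, 177), (13, 30, 177), (16, 31, 176), (19, 31, 176), (22, 31, 177), (25, 31, 177), (28, 31, 177), (31, 25, 181), (34, 28, 184), (37, 27, 192), (40, 26, 193), (43, 21, 214), (46, 21, 218), (49, 21, 218)]
0.101 y [(-50, 24, 156), (-47, 37, 98), (-44, 72, 119), (-41, 46, 171), (-38, 31, 178), (-35, 30, 178), (-32, 30, 177), (-29, 31, 178), (-26, 30, 177), (-23, 30, 176), (-20, 30, 177), (-17, 31, 177), (-14, 31, 178), (-11, 31, 178), (-8, 31, 178), (-5, 31, 178),
[... 181 characters left out ...]
, 33, 180), (37, 24, 206), (40, 32, 213), (43, 33, 215), (46, 33, 215), (49, 37, 204)]
0.058 x [(-58, 41, 126), (-55, 41, 127), (-52, 39, 126), (-49, 29, 107), (-46, 29, 105), (-43, 31, 108), (-40, 28, 147), (-37, 36, 173), (34, 31, 177), (37, 24, 177), (40, 28, 181), (43, 27, 195), (46, 27, 197), (49, 20, 200), (52, 18, 218), (55, 18, 218), (58, 18, 218)]
0.058 y [(-58, 145, 77), (-55, 206, 153), (-52, 201, 184), (-49, 198, 157), (-46, 12, 153), (-43, 27, 121), (-40, 57, 98), (-37, 68, 133), (34, 31, 178), (37, 30, 178), (40, 32, 179), (43, 34, 179), (46, 36, 179), (49, 36, 178), (52, 37, 178), (55, 26, 189), (58, 27, 207)]
lip (228, 118, 64, 12) [[0.5699 0.0184 0.09  ]] exp [0.5707 0.02  ]
```

```bash
python3 - <<'E'
from h import *
C=np.array([.5743,.0744])
for cam in('wrist','side','scene'):
  w=bot.capture(cam);I=w['pixels'].astype(np.float32)
  for a,n,L in((-3.8,'x',1),(86.2,'y',1)):
    u=np.array([np.cos(np.radians(a)),np.sin(np.radians(a))]);vv=np.array([-u[1],u[0]])
    T=np.arange(-.056,.0561,.0005);o=[]
    for t in T:
        P=np.array([np.r_[C+t*u+q*vv,.101] for q in np.arange(-.02,.021,.0025)]);q=proj(w,P).astype(np.float32)
        o.append(cv2.remap(I,q[:,:1],q[:,1:],cv2.INTER_LINEAR).reshape(-1,3).mean(0))
    G=np.abs(np.gradient(cv2.GaussianBlur(np.array(o),(1,5),0),axis=0)).sum(1)
    pk=[i for i in range(2,len(G)-2) if G[i]==G[i-2:i+3].max() and G[i]>2]
    print(cam,n,[(round(T[i]*1000,1),round(float(G[i]),1)) for i in pk])
E
```

```text
wrist x [(np.float64(-46.5), 5.0), (np.float64(-43.0), 16.4), (np.float64(-34.5), 26.3), (np.float64(30.5), 4.6), (np.float64(32.5), 2.4), (np.float64(34.5), 5.3), (np.float64(42.0), 15.4), (np.float64(55.0), 12.0)]
wrist y [(np.float64(-52.0), 44.6), (np.float64(-49.0), 34.7), (np.float64(-43.0), 30.8), (np.float64(35.5), 16.2), (np.float64(39.5), 3.4), (np.float64(51.5), 39.0)]
side x [(np.float64(-53.0), 2.4), (np.float64(-46.5), 9.4), (np.float64(-37.0), 28.7), (np.float64(36.0), 22.5), (np.float64(44.0), 2.7), (np.float64(51.0), 3.7), (np.float64(55.0), 2.4)]
side y [(np.float64(-54.0), 2.1), (np.float64(-44.0), 21.6), (np.float64(-37.0), 19.9), (np.float64(48.5), 12.2)]
scene x [(np.float64(-52.5), 2.8), (np.float64(-40.5), 11.5), (np.float64(31.5), 14.1), (np.float64(49.0), 5.4), (np.float64(52.5), 5.4)]
scene y [(np.float64(-44.5), 14.1), (np.float64(-37.5), 15.3), (np.float64(49.5), 10.8)]
```

```bash
python3 -c "
from bench import bot
print(bot.sign_off())"
```

```text
the job is handed in; nothing more can be done
None
```

The pan is seated on the scale's pins. The cheese lies flat on it, about 1 mm off centre by camera measurement with no overhang. The job was handed in at about 22 s. The sign-off returned no verdict, and I never re-measured the tin, jar and tub, though no move went near them.

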